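# Kit the trolley spares into their silhouette trays

## Task

Put the four loose trolley spares into the kitting trays: each one on the yellow silhouette of its own shape, centred on it, flat and the same side up as now, with the long ones lying along their silhouettes. Leave all four released and at rest, and do not move the roll of tape or the jar.

Things in the scene. Friction and masses are not known exactly. Their poses are not given: they have to be found in the camera images.
- wheel: Spare castor wheel, a black disc lying flat with a white hub on top: 56 mm across, 24 mm high, about 120 g. Lies loose on the table. Origin: centre of its underside; z up. Its turn does not matter.
- sleeve: Blue square tube sleeve lying on its side: 110 mm long (along its x), 26 mm wide (y), 26 mm high, about 150 g. Lies loose on the table. Origin: centre of its underside; z up. The two ends are alike.
- nut: Large steel hexagon nut lying flat, with a black bore: 40 mm across flats (one pair of flats faces +x and -x, the corners lie on +-y), 46 mm across corners, 28 mm high, about 200 g. Lies loose on the table. Origin: centre of its underside; z up. Its turn does not matter.
- bumper: Orange bumper block with half-round ends and two dark screw heads on top: 76 mm long (along its x), 40 mm wide (y), 24 mm high, about 90 g. Lies loose on the table. Origin: centre of its underside; z up. The two ends are alike.
- tray_wheel: Fixed shallow grey kitting tray, 160 x 130 mm (x by y) outside, walls 4 mm thick, rim 14 mm above the table; a flat, firm dark insert fills it, its top 8 mm above the table, so the rim stands 6 mm above the insert. Origin: centre of the tray's underside, on the table; z up, x along the long side. Printed flat and yellow at the centre of the insert: a round disc 62 mm across, for the wheel.
- tray_sleeve: Fixed shallow grey kitting tray, 160 x 130 mm (x by y) outside, walls 4 mm thick, rim 14 mm above the table; a flat, firm dark insert fills it, its top 8 mm above the table, so the rim stands 6 mm above the insert. Origin: centre of the tray's underside, on the table; z up, x along the long side. Printed flat and yellow at the centre of the insert: a narrow rectangle 116 mm (along x) by 32 mm, for the sleeve.
- tray_nut: Fixed shallow grey kitting tray, 160 x 130 mm (x by y) outside, walls 4 mm thick, rim 14 mm above the table; a flat, firm dark insert fills it, its top 8 mm above the table, so the rim stands 6 mm above the insert. Origin: centre of the tray's underside, on the table; z up, x along the long side. Printed flat and yellow at the centre of the insert: a hexagon 46 mm across flats, for the nut.
- tray_bumper: Fixed shallow grey kitting tray, 160 x 130 mm (x by y) outside, walls 4 mm thick, rim 14 mm above the table; a flat, firm dark insert fills it, its top 8 mm above the table, so the rim stands 6 mm above the insert. Origin: centre of the tray's underside, on the table; z up, x along the long side. Printed flat and yellow at the centre of the insert: a bar with half-round ends, 82 mm (along x) by 46 mm, for the bumper.
- tape_roll: Bystander, not to be moved: red roll of tape lying flat, a ring 76 mm across, 26 mm high, hole 54 mm. Loose. Origin: centre of its underside.
- jar: Bystander, not to be moved: white jar with a green cap, 60 mm across, 85 mm high. Loose. Origin: centre of its underside.
Not all that is in view belongs to the job. What is shaped like the tray_bumper but blue is not meant.

How it is judged:
By the outcome, as a careful person would: the job done as asked, in the order asked, and still so for the second after the job is handed in, with the robot touching nothing.
It also fails if it takes over 99 s, if anything falls off the work surface, if the arm or the gripper's body presses on something with over 40 N, if the wrist force passes 120 N, or if a joint passes its speed limit or range.

## Robot

A 6-joint arm with a two-finger parallel gripper is mounted at the origin on the work surface. World frame = base frame: x ahead of the robot, y to its left, z up, the work surface at z = 0. Lengths are in m, angles in degrees, forces in N, time in s.
With the tool pointing down it reaches from about 0.35 to 0.875 m from the base axis. Payload 4.2 kg.
Tool frame: the origin (TCP) lies midway between the tips of the shut fingers; the grasp point (between the pads) lies 19 mm behind it; z points along the fingers, y is the direction in which the jaws open and shut (so a half turn about z gives the same grasp; the last joint's range is limited). The gripper opens to 87 mm and grips with 3 to 60 N. Pads are 19 mm wide; open, the fingers measure 117 mm over their backs; the gripper's body (75 mm by 190 mm) begins 51 mm behind the grasp point.
Start: joints at [-59.668, 22.042, 0.453, 0, -68.411, -14.817], TCP at [0.167, -0.602, 0.223] pointing down, gripper open.
Joint ranges: [-179.83, 179.83], [-69.29, 118.12], [-61.27, 80.66], [-181.25, 117.63], [-171.15, -9.14], [-177.46, 177.46]. Speed limits (degrees/s): [159.86, 159.86, 180, 180, 180, 180].

## Interface

Orientations are given as a 3x3 rotation matrix whose columns are the frame's x, y, z axes.
In Python, from station import sense, capture, calibration, finish_job gives the robot as it stands.
- The arm moves only by the tool carry_out, never from a script. Its argument "commands" is one flat list of numbers, 6 for each row, row after row: the shift along the tool's x, y, z in mm, then the turn, a rotation vector about the tool's x, y, z in rad. A call has 1 to 5 rows; each row shifts and turns the pose as measured when the row begins, along the tool's axes as they then stand; what a row does not reach is not made up. A row lasts 1/8 s, in which the tool goes at most 62.5 mm and 10.7 degrees, less where a joint would pass 70% of its speed; a pose out of reach is approached as far as the arm can. A call is refused whole if a number of a shift passes 62.5 or a number of a turn 0.188, either way. A call with a gripper value outside its range is refused whole. "grip" is the finger opening in mm, from 0 to 87, set as the call begins (left out, the last holds). The fingers move at their own pace and stop on an object; the grip force is fixed at half the most. Time passes only in rows, so rows that do not move let the fingers close. It gives the time, the measured TCP pose, the force and the opening at its end, in the units of the state.
- sense(): the state, without advancing time (a new reading comes with each control period).
- capture(name): name is "scene" or "top" or "wrist"; returns the picture (384x512x3 uint8, red, green, blue); there is no depth.
- calibration(name): a dict with "fx", "fy", "cx", "cy" (pixels), "dist" ([k1, k2, p1, p2, k3] as OpenCV has them; the pictures are not rectified), "rvec" (rotation vector, rad) and "tvec" (3), from world to camera coordinates, as OpenCV has them. Camera axes: x right, y down, z forward; pixel columns grow to the right and rows downward; lengths in m; the calibration is good to about 2 mm. A picture is of the moment at which its call begins: read the wrist's pose just before it. calibration takes no time and is no camera call; for the wrist camera it gives the pose at the moment of the call.
- finish_job(): hands the job in, once; it reports no verdict.
The state is a dict: "time_s": time; "joints": joint angles; "joint_velocities": joint speeds; "effort": joint torques, N m; "tcp_pos": TCP position; "ee_rot": TCP orientation; "wrist_force": force on the tool from outside, world axes, zero at the start; "moment": the same for the moment, N m; "gripper_width": opening from 0.0 (shut) to 1.0 (fully open).
Only numpy, scipy, OpenCV 4.12 (cv2) and the standard library are available. Lean on these libraries where they do the work, as an engineer would, in place of code of your own. Each camera call takes 0.05 s, during which the arm holds its last target.

## Working session

There is one attempt and no reset: what is moved stays moved. The work goes in short steps, Python scripts to look and compute and a tool call to move; the robot and the scene stay as the last step left them, time stands still between calls to the robot, and variables do not carry over. Pictures are saved under pics/ and viewed, and the job is handed in when it is done.

Besides the shell and the picture viewer there is one more tool, called by a JSON object that holds its "fn" and its "kwargs". carry_out: Moves the arm, as the interface text tells. Its arguments: {"type":"object","properties":{"commands":{"type":"array"},"grip":{"type":"number"}},"required":["commands"]}

```bash
ls; mkdir -p pics; python3 - <<'E'
from station import *
import cv2
print(sense())
for n in ("scene","top"):
    im=capture(n); cv2.imwrite(f"pics/{n}0.png",im[:,:,::-1]); print(calibration(n))
E
```

```text
pics
{'time_s': 0.0, 'joints': array([-5.96680458e+01,  2.20904624e+01,  3.81062894e-01, -2.92258426e-02,
       -6.84100099e+01, -1.48157421e+01]), 'joint_velocities': array([ 0.1570528 , -0.0504787 ,  0.14207317, -0.09078997,  0.05422239,
        0.07204166]), 'effort': array([ 6.25689154e-04, -3.90670681e+01,  1.87411988e+01,  4.21986580e+00,
        1.10381073e-02, -2.11867173e-04]), 'tcp_pos': array([ 0.16705143, -0.6016507 ,  0.22147089]), 'ee_rot': array([[-9.63605099e-01, -2.67329009e-01, -6.43085066e-04],
       [-2.67329772e-01,  9.63602946e-01,  2.03829131e-03],
       [ 7.47842689e-05,  2.13602368e-03, -9.99997716e-01]]), 'wrist_force': array([-0.03523211,  0.22437269,  0.30834531]), 'moment': array([-0.01097253,  0.04795406, -0.01496726]), 'gripper_width': 1.001465100374004}
{'fx': 445.08541877656506, 'fy': 445.08541877656506, 'cx': 256.9422012577792, 'cy': 188.03792614439354, 'dist': array([-0.07091451,  0.        ,  0.        ,  0.        ,  0.        ]), 'rvec': array([ 0.70950919,  2.49810492, -1.30602322]), 'tvec': array([ 0.50048307, -0.1564092 ,  1.44210042])}
{'fx': 468.35566515828685, 'fy': 468.35566515828685, 'cx': 258.77956555725467, 'cy': 193.78356444870954, 'dist': array([-0.01927143,  0.        ,  0.        ,  0.        ,  0.        ]), 'rvec': array([ 2.23425983, -2.1732079 ,  0.0976469 ]), 'tvec': array([-0.02995809,  0.56373501,  1.44438738])}
```

View pics/top0.png

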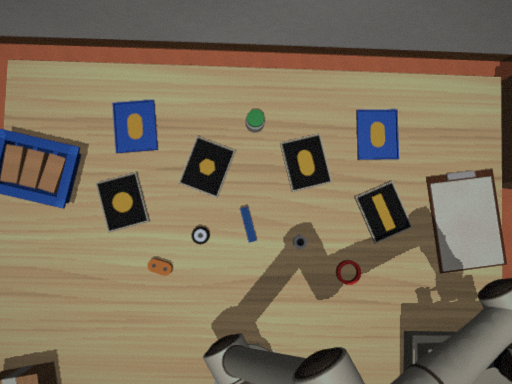

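View pics/scene0.png

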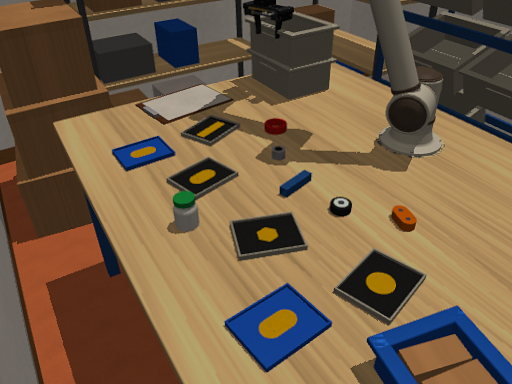

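The top view shows these candidates:
- **Parts:** wheel at (201,235), the only disc with a white hub. Sleeve (248,223), nut (300,241), bumper (160,266).
- **Trays:** wheel (123,202), nut (207,167), bumper (306,162), sleeve (383,212).
- **Lookalikes and bystanders:** two blue trays with bar silhouettes at (135,126) and (377,134), which are decoys for tray_bumper. The tape is at (348,272) and the jar at (256,120).

Next I'll measure the poses.

```bash
cat > h.py <<'E'
import numpy as np, cv2
from station import *
def ray(cal,uv,z):
    K=np.array([[cal['fx'],0,cal['cx']],[0,cal['fy'],cal['cy']],[0,0,1]])
    uv=np.asarray(uv,float).reshape(-1,1,2)
    n=cv2.undistortPoints(uv,K,np.array(cal['dist'])).reshape(-1,2)
    R=cv2.Rodrigues(np.array(cal['rvec']))[0]; t=np.array(cal['tvec'])
    C=-R.T@t; d=np.c_[n,np.ones(len(n))]@R
    s=(z-C[2])/d[:,2]
    return (C+s[:,None]*d)[:,:2]
def proj(cal,p):
    K=np.array([[cal['fx'],0,cal['cx']],[0,cal['fy'],cal['cy']],[0,0,1]])
    return cv2.projectPoints(np.asarray(p,float).reshape(-1,1,3),np.array(cal['rvec']),np.array(cal['tvec']),K,np.array(cal['dist']))[0].reshape(-1,2)
def blobs(mask,mn=15):
    n,l,s,c=cv2.connectedComponentsWithStats(mask.astype(np.uint8))
    return [(l==i) for i in range(1,n) if s[i,4]>=mn]
def pca(cal,m,z):
    v,u=np.nonzero(m); P=ray(cal,np.c_[u,v],z)*1000
    c=P.mean(0); w,V=np.linalg.eigh(np.cov((P-c).T))
    a=np.degrees(np.arctan2(V[1,1],V[0,1]))%180
    return c,a,np.sqrt(w[::-1])*4,(u.mean(),v.mean()),len(u)
E
python3 - <<'E'
from h import *
im=cv2.imread("pics/top0.png"); cal=calibration("top")
hsv=cv2.cvtColor(im,cv2.COLOR_BGR2HSV)
H,S,V=[hsv[:,:,i].astype(int) for i in range(3)]
def show(name,m,z,mn=15,mx=3000):
    for b in blobs(m,mn):
        c,a,e,uv,n=pca(cal,b,z)
        if n<mx and uv[1]<300: print(name,c.round(1),round(a,1),e.round(1),np.round(uv,1),n)
show("yellow",(H>15)&(H<27)&(S>200)&(V>100),.008,100)
show("blue",(H>100)&(H<125)&(S>120),.026,60)
show("orange",(H>3)&(H<15)&(S>180),.024,60)
show("red",((H<4)|(H>175))&(S>150),.026,60)
show("green",(H>50)&(H<80)&(S>100),.085,60)
show("dark",(V<50),.01,30)
show("white",(V>150)&(S<40),.024,10)
E
python3 - <<'E'
import cv2
im=cv2.imread("pics/top0.png")
cv2.imwrite("pics/c1.png",cv2.resize(im[190:290,140:360],None,fx=3.6,fy=3.6,interpolation=cv2.INTER_CUBIC))
E
```

```text
blue [764.2 377.7] 6.4 [196.6 161. ] [134.7 126. ] 1676
blue [ 763.3 -383.3] 3.9 [195.  162.7] [377.4 134.1] 1625
blue [623.5 658.1] 49.1 [319.1 266.6] [ 41.6 168.3] 2452
blue [469.   16.6] 16.4 [123.   25.4] [248.  224.1] 245
red [ 329.2 -297.6] 62.6 [94.4 87.6] [348.3 272.1] 207
green [788.6   4.8] 156.3 [52.5 50.4] [255.1 117.8] 226
dark [1033.4  665.3] 90.2 [385.5  21.3] [49.  40.6] 447
dark [1034.9  358.8] 88.5 [166.7  17.8] [145.7  43.3] 134
dark [1033.5  267.7] 94.7 [45.1 17.2] [174.3  44.7] 31
dark [1034.4   59.5] 87.5 [113.6  17. ] [239.6  46.7] 88
dark [1035.5 -179.8] 87.9 [106.2  16.3] [314.1  49.2] 81
dark [1034.7 -501. ] 89.7 [252.7  20.1] [412.7  53.3] 226
dark [1034.2 -746.4] 89.5 [211.4  22.1] [486.9  56.6] 251
dark [ 797.5 -810.1] 179.6 [391.3  37.4] [506.7 129.1] 1016
dark [ 669.2 -160.9] 15.5 [187.1 151.2] [305.9 162.2] 1337
dark [646.2 151.7] 160.8 [182.  143.3] [206.6 166.4] 1525
dark [669.6 784.1] 164.3 [127.6  25.3] [  4.2 153. ] 84
dark [648.8 726.2] 170.8 [115.3   9.3] [ 22.4 160.2] 71
dark [633.8 662.1] 166.4 [117.6   9. ] [ 42.7 165.6] 68
dark [599.4 565.3] 168.6 [183.4  12. ] [ 73.2 177.4] 168
dark [527.4 412.2] 16.7 [187.6 148.1] [121.5 201.9] 1441
dark [ 517.8 -411.6] 24.6 [181.7 156.4] [384.  212.2] 1319
dark [ 418.3 -582.3] 9.3 [207.4  11.1] [437.1 245.2] 149
dark [433.1 161.7] 117.1 [68.9 67.1] [201.1 234.4] 74
dark [ 418.1 -147.2] 121.1 [23.7 22.4] [299.9 241.8] 42
dark [ 285.6 -770.2] 113.8 [123.6  48.4] [495.2 288.7] 457
white [431.6 164.3] 65.3 [40.7 39.2] [199.8 235. ] 85
```

View pics/c1.png

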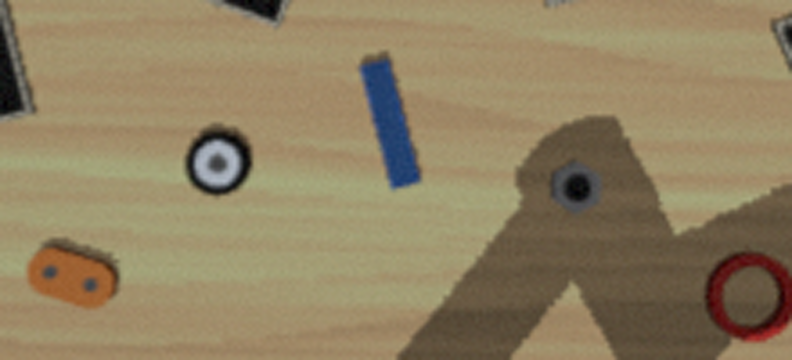

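The crop shows the wheel (black disc with white hub), the blue sleeve, the nut in the arm's shadow and the orange bumper with two screws. All four choices match the descriptions. The yellow and orange masks need fixing.

```bash
python3 - <<'E'
from h import *
im=cv2.imread("pics/top0.png"); cal=calibration("top")
hsv=cv2.cvtColor(im,cv2.COLOR_BGR2HSV)
for p in [(123,202),(207,167),(306,162),(383,212),(157,266),(167,262),(135,126),(292,241),(300,241),(308,241),(300,233)]: print(p,hsv[p[1],p[0]])
H,S,V=[hsv[:,:,i].astype(int) for i in range(3)]
def show(name,m,z,mn=15,mx=3000):
    for b in blobs(m,mn):
        c,a,e,uv,n=pca(cal,b,z)
        if n<mx and uv[1]<300: print(name,c.round(1),round(a,1),e.round(1),np.round(uv,1),n)
show("yellow",(H>15)&(H<27)&(S>160)&(V>100),.008,100)
show("orange",(H>3)&(H<17)&(S>150)&(V>90),.024,60)
E
```

```text
(123, 202) [ 22 172 160]
(207, 167) [ 21 169 164]
(306, 162) [ 22 169 161]
(383, 212) [ 22 176 155]
(157, 266) [ 13 173 159]
(167, 262) [ 13 155  82]
(135, 126) [ 21 179 155]
(292, 241) [18 89 86]
(300, 241) [125 102  15]
(308, 241) [ 18 105  95]
(300, 233) [17 94 98]
yellow [767.6 382.3] 7.7 [79.2 44.1] [134.6 126. ] 271
yellow [ 767.3 -387.9] 1.6 [79.9 44.1] [377.3 133.9] 261
yellow [ 669.  -159.6] 14.9 [86.4 50. ] [305.5 162.3] 332
yellow [646.2 151.3] 157.6 [50.3 48.1] [206.8 166.5] 190
yellow [528.2 410.9] 91.0 [63.4 62. ] [122.1 201.6] 318
yellow [ 518.9 -409.5] 24.6 [134.9  37.1] [383.2 211.9] 370
orange [ 467.3 -801.5] 0.5 [328.5  33.1] [507.1 231.5] 599
orange [331.9 284.3] 75.7 [78.8 45.6] [159.4 266.6] 255
```

```bash
cat >> h.py <<'E'
from scipy.spatial.transform import Rotation as Ro, Slerp
def plan(x,y,z,yaw,step=55,turn=9.5,nmin=1):
    """target TCP mm, yaw (deg, mod 180) = world direction of tool y; prints rows"""
    s=sense(); p=np.array(s['tcp_pos'])*1000; R0=Ro.from_matrix(s['ee_rot'])
    best=None
    for k in (-180,0,180,360):
        a=np.radians(yaw+k); yy=np.array([np.cos(a),np.sin(a),0]); zz=np.array([0,0,-1.]); xx=np.cross(yy,zz)
        R1=Ro.from_matrix(np.c_[xx,yy,zz]); w=(R0.inv()*R1).as_rotvec()
        dyaw=np.degrees(w[2]); j6=s['joints'][5]
        if best is None or np.linalg.norm(w)<np.linalg.norm(best): best=w;Rb=R1
    d=np.array([x,y,z])-p
    n=max(nmin,int(np.ceil(np.linalg.norm(d)/step)),int(np.ceil(np.degrees(np.linalg.norm(best))/turn)))
    print("t",round(s['time_s'],2),"tcp",p.round(1),"d",d.round(1),"yaw turn",np.degrees(best).round(1),"j6",round(s['joints'][5]),"F",np.round(s['wrist_force'],1),"g",round(87*s['gripper_width'],1))
    for i in range(n):
        Ri=R0*Ro.from_rotvec(best*i/n)
        sh=Ri.inv().apply(d/n)
        print(",".join(f"{v:g}" for v in np.r_[sh.round(1),(best/n).round(3)]+0.0)+",")
E
python3 -c "
from h import *
plan(418,-147,150,105)"
```

```text
t 0.1 tcp [ 167.1 -601.7  221.6] d [250.9 454.7 -71.6] yaw turn [ 0.1 -0.   0.5] j6 -15 F [-0.4 -0.1 -0.2] g 87.2
-36.3,37.1,7.2,0,0,0.001,
-36.3,37.1,7.2,0,0,0.001,
-36.3,37.2,7.2,0,0,0.001,
-36.2,37.2,7.2,0,0,0.001,
-36.2,37.2,7.2,0,0,0.001,
-36.2,37.3,7.2,0,0,0.001,
-36.1,37.3,7.2,0,0,0.001,
-36.1,37.3,7.2,0,0,0.001,
-36.1,37.4,7.2,0,0,0.001,
-36,37.4,7.2,0,0,0.001,
```

{"fn": "carry_out", "kwargs": {"commands": [-36,37,7,0,0,0,-36,37,7,0,0,0,-36,37,7,0,0,0,-36,37,7,0,0,0,-36,37,7,0,0,0]}}

```text
time_s: 0.72
tcp_pos: [0.2926, -0.3711, 0.183]
ee_rot: [[-0.965, -0.26, -0.003], [-0.26, 0.965, 0.004], [0.001, 0.005, -1.0]]
wrist_force: [1.6, 0.4, 0.2]
gripper_width: 1.0
```

{"fn": "carry_out", "kwargs": {"commands": [-36,37,7,0,0,0,-36,37,7,0,0,0,-36,37,7,0,0,0,-36,37,7,0,0,0,0,0,0,0,0,0]}}

```text
time_s: 1.35
tcp_pos: [0.3955, -0.1816, 0.1538]
ee_rot: [[-0.964, -0.265, -0.004], [-0.265, 0.964, 0.005], [0.002, 0.006, -1.0]]
wrist_force: [-0.1, -0.4, -0.5]
gripper_width: 1.001
```

```bash
python3 - <<'E'
from h import *
plan(418,-147,150,105)
cal=calibration("wrist"); im=capture("wrist"); cv2.imwrite("pics/w1.png",im[:,:,::-1]); print(cal)
t=capture("top"); cv2.imwrite("pics/top1.png",t[:,:,::-1])
print(proj(cal,[[.418,-.147,.028]]))
E
```

```text
t 1.35 tcp [ 395.5 -181.6  153.8] d [22.5 34.6 -3.8] yaw turn [ 0.3 -0.1  0.4] j6 -71 F [-0.1 -0.4 -0.5] g 87.1
-30.8,27.4,3.9,0.006,-0.002,0.007,
{'fx': 329.5956505986, 'fy': 329.5956505986, 'cx': 254.71590327783227, 'cy': 190.7385207207017, 'dist': array([-0.0774985,  0.       ,  0.       ,  0.       ,  0.       ]), 'rvec': array([-1.78279111, -2.33400178, -0.36495506]), 'tvec': array([ 0.27897629, -0.33386315,  0.22545395])}
[[283.67674763 214.66478514]]
```

View pics/w1.png

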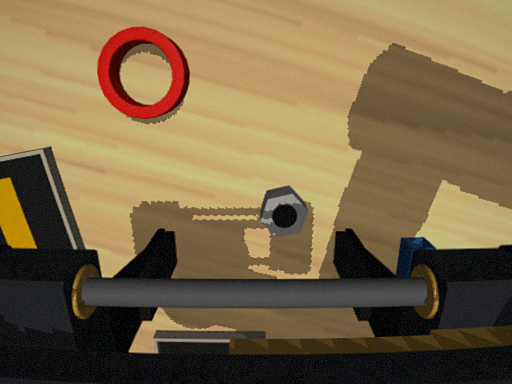

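The wrist view shows the nut with its bore near (285,215), where the top camera predicted it at (284,215). The tape is at (143,73). I'll zoom in for the hexagon's turn.

```bash
python3 - <<'E'
from h import *
im=cv2.imread("pics/w1.png")
cv2.imwrite("pics/c2.png",cv2.resize(im[175:245,250:320],None,fx=8,fy=8,interpolation=cv2.INTER_CUBIC))
E
```

```text
(no output)
```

View pics/c2.png

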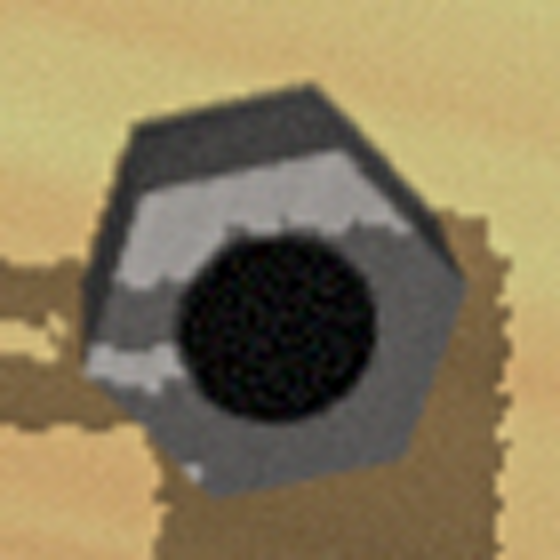

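```bash
python3 - <<'E'
from h import *
cal=calibration("wrist")
# calibration now equals that at picture (arm held)
c=np.array([(148,187),(343,152),(463,285),(405,462),(212,497),(85,365)])/8-.44+[250,175]
P=ray(cal,c,.028)*1000; m=P.mean(0); print(m,np.linalg.norm(P-m,axis=1))
a=np.degrees(np.arctan2(*(P-m).T[::-1])); print(a, a%60)
ca=np.degrees(np.angle(np.exp(6j*np.radians(a)).mean()))/6
print("corner ang",ca,"flat normals",[(ca+30+60*k)%180 for k in range(3)])
plan(m[0],m[1],100,105)
E
```

```text
[ 417.7713553  -148.43353782] [23.05618306 22.64541563 22.29266164 23.54007001 22.98004088 22.85017287]
[-123.60174306  176.86837946  118.50975571   57.49805982   -2.83184631
  -62.8950617 ] [56.39825694 56.86837946 58.50975571 57.49805982 57.16815369 57.1049383 ]
corner ang -2.7424654326477707 flat normals [np.float64(27.25753456735223), np.float64(87.25753456735222), np.float64(147.25753456735222)]
t 1.45 tcp [ 394.5 -183.6  154.1] d [ 23.3  35.1 -54.1] yaw turn [ 0.3 -0.1  0.2] j6 -71 F [-0.2  0.2  0.4] g 86.9
-15.9,13.8,27.1,0.003,-0.001,0.001,
-15.9,13.8,27.1,0.003,-0.001,0.001,
```

```bash
python3 -c "
from h import *
plan(417.8,-148.4,70,87.3,step=45)"
```

```text
t 1.45 tcp [ 394.5 -183.6  154.1] d [ 23.3  35.2 -84.1] yaw turn [ 0.3 -0.2 17.9] j6 -71 F [-0.2  0.2  0.4] g 86.9
-10.6,9.1,28.1,0.002,-0.001,0.104,
-9.6,10.2,28,0.002,-0.001,0.104,
-8.5,11.2,28,0.002,-0.001,0.104,
```

{"fn": "carry_out", "kwargs": {"commands": [-10.6,9.1,28,0.002,-0.001,0.104,-9.6,10.2,28,0.002,-0.001,0.104,-8.5,11.2,28,0.002,-0.001,0.104,0,0,0,0,0,0]}}

```text
time_s: 1.95
tcp_pos: [0.4174, -0.1527, 0.0692]
ee_rot: [[-0.998, 0.066, 0.003], [0.066, 0.998, -0.002], [-0.003, -0.002, -1.0]]
wrist_force: [-0.9, -0.8, 1.2]
gripper_width: 0.999
```

```bash
python3 -c "
from h import *
plan(417.8,-148.4,6,87.3,step=25)"
```

```text
t 1.95 tcp [ 417.4 -152.7   69.2] d [  0.4   4.3 -63.2] yaw turn [-0.1  0.2 -1.1] j6 -95 F [-0.9 -0.8  1.2] g 86.9
0,1.5,21.1,-0.001,0.001,-0.006,
0,1.5,21.1,-0.001,0.001,-0.006,
0,1.4,21.1,-0.001,0.001,-0.006,
```

{"fn": "carry_out", "kwargs": {"commands": [0,2,25,0,0,-0.01,0,2,22,0,0,-0.008,0,0.5,12,0,0,0,0,0,3,0,0,0]}}

```text
time_s: 2.45
tcp_pos: [0.4199, -0.1526, 0.0098]
ee_rot: [[-0.999, 0.047, 0.01], [0.047, 0.999, -0.003], [-0.011, -0.002, -1.0]]
wrist_force: [0.1, 0.2, 0.1]
gripper_width: 0.994
```

```bash
python3 -c "
from h import *
plan(417.8,-148.4,6,87.3,step=25)"
```

```text
t 2.45 tcp [ 419.9 -152.6    9.8] d [-2.1  4.2 -3.8] yaw turn [-0.1  0.6 -0. ] j6 -94 F [0.1 0.2 0.1] g 86.5
2.3,4.1,3.7,-0.002,0.011,0,
```

{"fn": "carry_out", "kwargs": {"commands": [2.3,4,3.7,-0.002,0.011,0,0,0,0,0,0,0]}}

```text
time_s: 2.7
tcp_pos: [0.4185, -0.1488, 0.007]
ee_rot: [[-0.999, 0.047, 0.001], [0.047, 0.999, -0.0], [-0.001, -0.0, -1.0]]
wrist_force: [0.2, -0.3, -0.8]
gripper_width: 1.001
```

```bash
python3 -c "
from h import *
plan(417.8,-148.4,6,87.3,step=25)"
```

```text
t 2.7 tcp [ 418.5 -148.8    7. ] d [-0.7  0.4 -1. ] yaw turn [-0.   0.1 -0. ] j6 -94 F [ 0.2 -0.3 -0.8] g 87.1
0.7,0.4,1,0,0.001,0,
```

Aligned, so I'll close the gripper.

{"fn": "carry_out", "kwargs": {"commands": [0,0,0,0,0,0,0,0,0,0,0,0,0,0,0,0,0,0,0,0,0,0,0,0], "grip": 30}}

```text
time_s: 3.2
tcp_pos: [0.4193, -0.1486, 0.008]
ee_rot: [[-0.999, 0.046, 0.004], [0.046, 0.999, -0.0], [-0.004, -0.0, -1.0]]
wrist_force: [-0.5, -0.3, -1.1]
gripper_width: 0.629
```

{"fn": "carry_out", "kwargs": {"commands": [0,0,0,0,0,0,0,0,0,0,0,0]}}

```text
time_s: 3.45
tcp_pos: [0.4194, -0.1486, 0.008]
ee_rot: [[-0.999, 0.046, 0.004], [0.046, 0.999, -0.0], [-0.004, -0.0, -1.0]]
wrist_force: [0.6, 1.2, 1.1]
gripper_width: 0.46
```

{"fn": "carry_out", "kwargs": {"commands": [0,0,0,0,0,0,0,0,0,0,0,0,0,0,-20,0,0,0,0,0,-30,0,0,0,0,0,-30,0,0,0]}}

```text
time_s: 4.08
tcp_pos: [0.4158, -0.1485, 0.0869]
ee_rot: [[-0.999, 0.047, -0.007], [0.047, 0.999, 0.0], [0.007, -0.0, -1.0]]
wrist_force: [0.8, 0.0, -2.2]
gripper_width: 0.459
```

```bash
python3 -c "
from h import *
plan(600,100,120,87.3,step=50)
print(sense()['gripper_width']*87)
im=capture('wrist'); cv2.imwrite('pics/w2.png',im[:,:,::-1])"
```

```text
t 4.08 tcp [ 415.8 -148.5   86.9] d [184.2 248.5  33.1] yaw turn [-0.  -0.4 -0. ] j6 -94 F [ 0.8  0.  -2.2] g 39.9
-24.6,36.7,-4.9,0,-0.001,0,
-24.6,36.7,-4.9,0,-0.001,0,
-24.6,36.7,-4.8,0,-0.001,0,
-24.6,36.7,-4.8,0,-0.001,0,
-24.6,36.7,-4.8,0,-0.001,0,
-24.6,36.7,-4.8,0,-0.001,0,
-24.6,36.7,-4.8,0,-0.001,0,
39.90533500598685
```

View pics/w2.png

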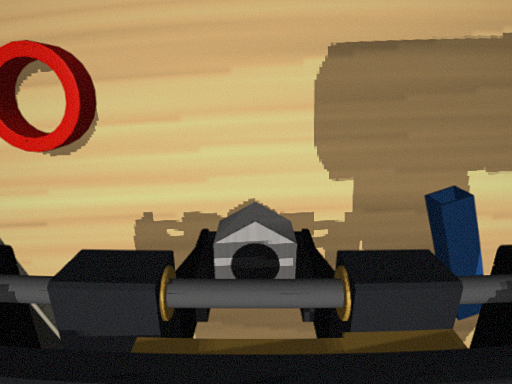

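The nut is held centrally in the jaws, with its bore near (255,262). I'll move to a hover past the nut tray.

```bash
python3 -c "
from h import *
plan(690,151,150,87.3,step=58)"
```

```text
t 4.12 tcp [ 418.5 -148.8   90.6] d [271.5 299.8  59.4] yaw turn [-0.   0.1  0.1] j6 -94 F [ 1.4 -0.6  0.8] g 39.7
-32.2,39,-7.4,0,0,0,
-32.2,39,-7.4,0,0,0,
-32.2,39,-7.4,0,0,0,
-32.2,39,-7.4,0,0,0,
-32.2,39,-7.4,0,0,0,
-32.2,39,-7.4,0,0,0,
-32.1,39,-7.4,0,0,0,
-32.1,39,-7.4,0,0,0,
```

{"fn": "carry_out", "kwargs": {"commands": [-32,39,-7.5,0,0,0,-32,39,-7.5,0,0,0,-32,39,-7.5,0,0,0,-32,39,-7.5,0,0,0,-32,39,-7.5,0,0,0]}}

```text
time_s: 4.75
tcp_pos: [0.5873, 0.0409, 0.1267]
ee_rot: [[-0.999, 0.054, -0.005], [0.054, 0.999, -0.0], [0.005, -0.001, -1.0]]
wrist_force: [1.0, 0.6, -1.4]
gripper_width: 0.456
```

{"fn": "carry_out", "kwargs": {"commands": [-32,39,-7.5,0,0,0,-32,39,-7.5,0,0,0,-32,39,-7.5,0,0,0,0,0,0,0,0,0,0,0,0,0,0,0]}}

```text
time_s: 5.38
tcp_pos: [0.691, 0.1585, 0.1415]
ee_rot: [[-0.999, 0.052, -0.014], [0.052, 0.999, -0.002], [0.014, -0.003, -1.0]]
wrist_force: [-0.1, -0.5, -0.8]
gripper_width: 0.458
```

```bash
cat >> h.py <<'E'
def yel(name):
    cal=calibration("wrist"); im=capture("wrist")[:,:,::-1].copy(); cv2.imwrite(f"pics/{name}.png",im)
    hsv=cv2.cvtColor(im,cv2.COLOR_BGR2HSV); H,S,V=[hsv[:,:,i].astype(int) for i in range(3)]
    for b in blobs((H>15)&(H<28)&(S>200)&(V>70),300):
        c,a,e,uv,n=pca(cal,b,.008); print("yellow",c.round(1),round(a,1),e.round(1),np.round(uv,1),n)
E
python3 -c "
from h import *
plan(646.2,151.3,60,87.3,step=50)
yel('w3')"
```

```text
t 5.38 tcp [691.  158.5 141.5] d [-44.8  -7.2 -81.5] yaw turn [-0.2 -0.8 -0.3] j6 -119 F [-0.1 -0.5 -0.8] g 39.8
21.6,-4.6,41,-0.002,-0.007,-0.002,
21.9,-4.7,40.9,-0.002,-0.007,-0.002,
yellow [646.6 150.4] 170.9 [49.1 48.8] [243.7 134.7] 2348
yellow [766.8 380. ] 7.3 [81.5 48.6] [475.3 242.8] 2455
```

View pics/w3.png

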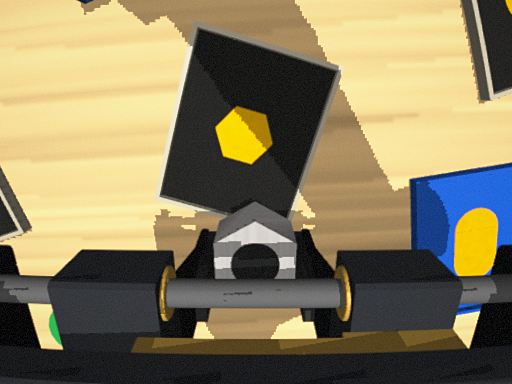

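```bash
python3 -c "
from h import *
cal=calibration('wrist'); s=sense(); p=s['tcp_pos']*1000
for uv in [(255,221),(215,243),(296,243)]:
    q=ray(cal,[uv],p[2]/1000+.0205)[0]*1000
    print(uv,(np.array([*(q-p[:2]),0])@s['ee_rot']).round(1))
plan(647,151,60,87.3,step=45)"
```

```text
(255, 221) [24.1  0.1  0.3]
(215, 243) [ 12.9 -18.8   0.2]
(296, 243) [12.9 19.4  0.1]
t 5.42 tcp [691.  158.5 141.5] d [-44.   -7.5 -81.5] yaw turn [-0.2 -0.8 -0.3] j6 -119 F [-0.1  0.3 -1.2] g 39.9
14.1,-3.2,27.4,-0.001,-0.005,-0.002,
14.3,-3.2,27.3,-0.001,-0.005,-0.002,
14.4,-3.2,27.2,-0.001,-0.005,-0.002,
```

{"fn": "carry_out", "kwargs": {"commands": [14,-3.2,27,-0.001,-0.005,-0.002,14,-3.2,27,-0.001,-0.005,-0.002,14,-3.2,27,-0.001,-0.005,-0.002,0,0,0,0,0,0]}}

```text
time_s: 5.92
tcp_pos: [0.6439, 0.1461, 0.0593]
ee_rot: [[-0.999, 0.05, 0.0], [0.05, 0.999, -0.001], [-0.0, -0.001, -1.0]]
wrist_force: [1.3, -0.9, -0.5]
gripper_width: 0.465
```

```bash
python3 -c "
from h import *
plan(647.3,150.8,18,87.3,step=16)"
```

```text
t 5.92 tcp [643.9 146.1  59.3] d [  3.4   4.7 -41.3] yaw turn [-0.   0.  -0.2] j6 -120 F [ 1.3 -0.9 -0.5] g 40.4
-1,1.6,13.8,0,0,-0.001,
-1,1.6,13.8,0,0,-0.001,
-1.1,1.6,13.8,0,0,-0.001,
```

{"fn": "carry_out", "kwargs": {"commands": [-1.5,2.2,16,0,0,0,-1.5,2.2,14,0,0,0,-0.5,0.5,9,0,0,0,0,0,2,0,0,0,0,0,0,0,0,0]}}

```text
time_s: 6.55
tcp_pos: [0.6518, 0.1514, 0.0187]
ee_rot: [[-0.999, 0.05, 0.007], [0.05, 0.999, 0.001], [-0.007, 0.002, -1.0]]
wrist_force: [1.0, 0.2, -1.5]
gripper_width: 0.457
```

```bash
python3 -c "
from h import *
plan(647.3,150.8,16,87.3,step=16)"
```

```text
t 6.55 tcp [651.8 151.4  18.7] d [-4.5 -0.6 -2.7] yaw turn [ 0.1  0.4 -0.2] j6 -120 F [ 1.   0.2 -1.5] g 39.7
4.5,-0.9,2.7,0.002,0.007,-0.003,
```

{"fn": "carry_out", "kwargs": {"commands": [4.5,-0.9,0.8,0.002,0.007,-0.003,0,0,0,0,0,0,0,0,0,0,0,0]}}

```text
time_s: 6.92
tcp_pos: [0.6475, 0.151, 0.0189]
ee_rot: [[-0.999, 0.047, 0.001], [0.047, 0.999, 0.0], [-0.001, 0.0, -1.0]]
wrist_force: [0.1, -0.3, -2.1]
gripper_width: 0.463
```

```bash
python3 -c "
from h import *
plan(647.3,150.8,16,87.3,step=16)"
```

```text
t 6.92 tcp [647.5 151.   18.9] d [-0.2 -0.2 -2.9] yaw turn [0.  0.1 0. ] j6 -120 F [ 0.1 -0.3 -2.1] g 40.3
0.2,-0.2,2.9,0,0.001,0.001,
```

{"fn": "carry_out", "kwargs": {"commands": [0.2,-0.2,2,0,0.001,0,0,0,1,0,0,0,0,0,0,0,0,0]}}

```text
time_s: 7.3
tcp_pos: [0.6475, 0.1509, 0.0162]
ee_rot: [[-0.999, 0.047, 0.001], [0.047, 0.999, 0.001], [-0.001, 0.001, -1.0]]
wrist_force: [-0.4, 0.8, -0.6]
gripper_width: 0.455
```

{"fn": "carry_out", "kwargs": {"commands": [0,0,1,0,0,0,0,0,0,0,0,0]}}

```text
time_s: 7.55
tcp_pos: [0.6477, 0.151, 0.0162]
ee_rot: [[-0.999, 0.046, 0.001], [0.046, 0.999, 0.001], [-0.001, 0.001, -1.0]]
wrist_force: [0.1, 1.1, -2.0]
gripper_width: 0.459
```

{"fn": "carry_out", "kwargs": {"commands": [0,0,1.5,0,0,0,0,0,0,0,0,0]}}

```text
time_s: 7.8
tcp_pos: [0.6478, 0.1511, 0.0162]
ee_rot: [[-0.999, 0.046, 0.002], [0.046, 0.999, 0.0], [-0.002, 0.0, -1.0]]
wrist_force: [-0.5, 0.4, -1.2]
gripper_width: 0.456
```

{"fn": "carry_out", "kwargs": {"commands": [0,0,2,0,0,0]}}

```text
time_s: 7.92
tcp_pos: [0.648, 0.1512, 0.0161]
ee_rot: [[-0.999, 0.045, 0.002], [0.045, 0.999, -0.0], [-0.002, -0.0, -1.0]]
wrist_force: [-6.5, -0.1, 16.7]
gripper_width: 0.454
```

In contact: 17 N upward with z unchanged. Releasing.

{"fn": "carry_out", "kwargs": {"commands": [0,0,0,0,0,0,0,0,0,0,0,0,0,0,0,0,0,0,0,0,0,0,0,0], "grip": 62}}

```text
time_s: 8.43
tcp_pos: [0.6486, 0.1512, 0.0156]
ee_rot: [[-0.999, 0.045, 0.003], [0.045, 0.999, 0.0], [-0.003, 0.0, -1.0]]
wrist_force: [-0.2, 0.2, 0.6]
gripper_width: 0.701
```

{"fn": "carry_out", "kwargs": {"commands": [0,0,-15,0,0,0,0,0,-35,0,0,0,-15,0,-40,0,0,0,-30,0,-20,0,0,0,0,0,0,0,0,0]}}

```text
time_s: 9.05
tcp_pos: [0.6947, 0.1491, 0.1331]
ee_rot: [[-0.999, 0.044, 0.006], [0.044, 0.999, 0.0], [-0.006, 0.0, -1.0]]
wrist_force: [-0.6, -0.1, -0.2]
gripper_width: 0.712
```

```bash
python3 -c "
from h import *
plan(520,15,150,106.4,step=55)
yel('w4')"
```

```text
t 9.05 tcp [694.7 149.1 133.1] d [-174.7 -134.1   16.9] yaw turn [ -0.    0.3 -18.9] j6 -118 F [-0.6 -0.1 -0.2] g 61.9
33.7,-28.3,-3.6,0,0.001,-0.066,
35.5,-26,-3.5,0,0.001,-0.066,
37.1,-23.6,-3.5,0,0.001,-0.066,
38.6,-21.1,-3.5,0,0.001,-0.066,
39.9,-18.5,-3.4,0,0.001,-0.066,
yellow [759.5 378.6] 6.4 [67.6 45.6] [487.9 234.6] 1943
```

View pics/w4.png

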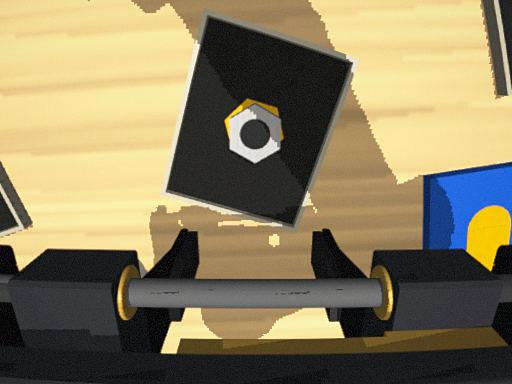

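```bash
python3 - <<'E'
from h import *
im=cv2.imread("pics/w4.png"); g=im.max(2)
m=np.zeros_like(g,bool); m[110:160,230:285]=g[110:160,230:285]<30
cal=calibration("wrist")
n,l,s,c=cv2.connectedComponentsWithStats(m.astype(np.uint8))
for i in range(1,n):
    if s[i,4]>200: print(s[i],c[i],ray(cal,[c[i]],.036)*1000)
w=blobs(g[95:170,215:295]>85,200)
for b in w:
    v,u=np.nonzero(b); (cx,cy),r=cv2.minEnclosingCircle(np.c_[u,v].astype(np.float32)); print(cx+215,cy+95,r)
E
```

```text
252.9117660522461 130.26470565795898 32.80193328857422
```

{"fn": "carry_out", "kwargs": {"commands": [33.5,-28,-3.5,0,0.001,-0.066,35.5,-26,-3.5,0,0.001,-0.066,37,-23.5,-3.5,0,0.001,-0.066,38.5,-21,-3.5,0,0.001,-0.066,40,-18.5,-3.5,0,0.001,-0.066]}}

```text
time_s: 9.72
tcp_pos: [0.5092, 0.012, 0.1458]
ee_rot: [[-0.955, -0.295, -0.012], [-0.295, 0.956, -0.003], [0.012, 0.0, -1.0]]
wrist_force: [0.3, -0.5, -0.1]
gripper_width: 0.709
```

{"fn": "carry_out", "kwargs": {"commands": [0,0,0,0,0,0]}}

```text
time_s: 9.85
tcp_pos: [0.5054, 0.0104, 0.1458]
ee_rot: [[-0.956, -0.294, -0.014], [-0.294, 0.956, -0.004], [0.015, 0.001, -1.0]]
wrist_force: [0.6, 1.1, 0.8]
gripper_width: 0.712
```

```bash
python3 - <<'E'
from h import *
plan(469,16.6,60,106.4)
cal=calibration("wrist"); im=capture("wrist")[:,:,::-1].copy(); cv2.imwrite("pics/w5.png",im); np.save("cal5.npy",cal,allow_pickle=True)
t=capture("top")[:,:,::-1]; cv2.imwrite("pics/top2.png",t)
E
```

```text
t 9.85 tcp [505.4  10.4 145.8] d [-36.4   6.2 -85.8] yaw turn [ 0.  -0.8  0.7] j6 -92 F [0.6 1.1 0.8] g 61.9
15.9,8.3,43.2,0,-0.007,0.006,
16.2,8.2,43,0,-0.007,0.006,
```

View pics/w5.png

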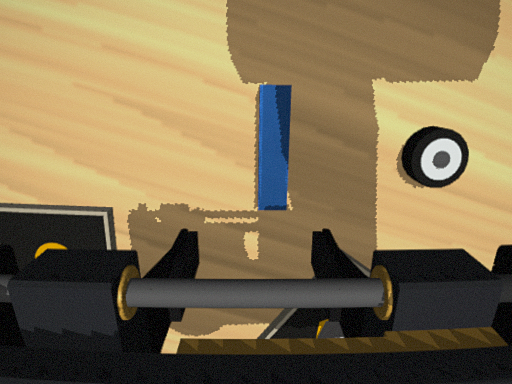

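The wrist view shows the sleeve centred near (275,148) and the wheel hub at (441,159). I'll measure both and check the nut in the top view.

```bash
python3 - <<'E'
from h import *
im=cv2.imread("pics/w5.png"); cal=calibration("wrist")
hsv=cv2.cvtColor(im,cv2.COLOR_BGR2HSV); H,S,V=[hsv[:,:,i].astype(int) for i in range(3)]
for b in blobs((H>100)&(H<125)&(S>120)&(V>40),500):
    c,a,e,uv,n=pca(cal,b,.026); print("blue",c,a,e,uv,n)
    v,u=np.nonzero(b); P=(ray(cal,np.c_[u,v],.026)*1000).astype(np.float32); print(cv2.minAreaRect(P)); Q=cv2.boxPoints(cv2.minAreaRect(P)); 
for b in blobs((V>140)&(S<50),300):
    c,a,e,uv,n=pca(cal,b,.024); print("white",c,e,uv,n)
cv2.imwrite("pics/c3.png",cv2.resize(im[75:220,230:310],None,fx=4,fy=4,interpolation=cv2.INTER_CUBIC))
t=cv2.imread("pics/top2.png"); tc=calibration("top")
cv2.imwrite("pics/c4.png",cv2.resize(t[130:250,90:320],None,fx=3.4,fy=3.4,interpolation=cv2.INTER_CUBIC))
E
```

```text
blue [470.46421985  16.65268718] 16.463570618547863 [124.69798301  29.25604839] (np.float64(273.3825375170532), np.float64(146.2919508867667)) 3665
((472.8028869628906, 17.464662551879883), (108.08380126953125, 25.543704986572266), 16.389495849609375)
white [435.64823298 163.52010517] [41.44800925 40.98241952] (np.float64(440.6163753449862), np.float64(158.82520699172034)) 1087
white [ 589.8056866  -150.47377664] [140.1038495   31.67779557] (np.float64(66.60089686098655), np.float64(216.3071748878924)) 446
```

View pics/c3.png

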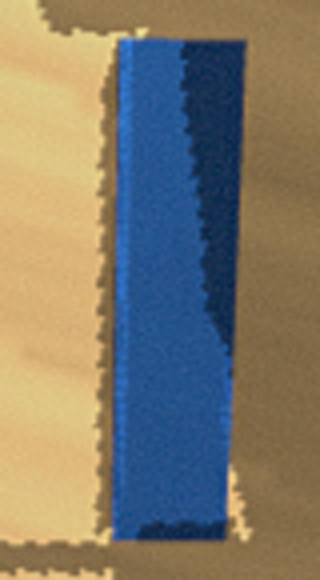

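View pics/c4.png

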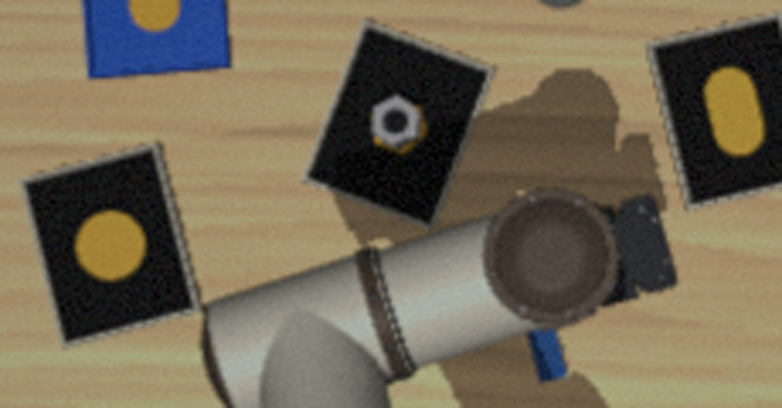

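```bash
python3 - <<'E'
from h import *
t=cv2.imread("pics/top2.png"); tc=calibration("top"); V=t.max(2).astype(int)
m=np.zeros(V.shape,bool); m[155:178,196:220]=V[155:178,196:220]>75
for b in blobs(m&(np.ptp(t.astype(int),axis=2)<30),20):
    v,u=np.nonzero(b); (a,c),r=cv2.minEnclosingCircle(np.c_[u,v].astype(np.float32)); print(u.mean(),v.mean(),a,c,r,ray(tc,[[a,c],[u.mean(),v.mean()]],.036)*1000)
b=np.array([397,122])/3.4-.35+[90,130]; print(b,ray(tc,[b],.036)*1000)
print(proj(tc,[[.6464,.1508,.008],[.6464,.1508,.036]]))
# w4 bore
w=cv2.imread("pics/w4.png"); cv2.imwrite("pics/c5.png",cv2.resize(w[85:180,205:305],None,fx=6,fy=6,interpolation=cv2.INTER_CUBIC))
E
```

```text
205.98333333333332 165.10833333333332 205.9499969482422 165.36000061035156 7.43461799621582 [[646.33638069 151.44027537]
 [647.11950729 151.36419841]]
[206.41470588 165.53235294] [[645.84516009 149.99312546]]
[[206.90137756 166.42202576]
 [206.15869313 165.34570021]]
```

View pics/c5.png

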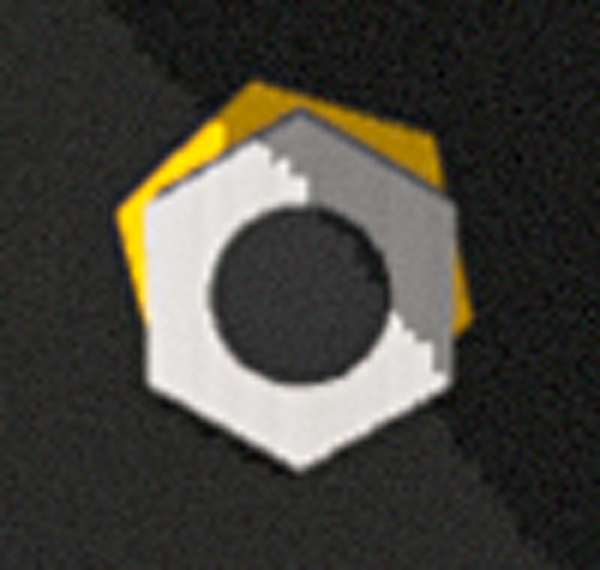

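The nut is centred within about 1 mm. I'd measured the sleeve with a later calibration while the arm was still settling, so I'll redo it with the saved one.

```bash
python3 - <<'E'
from h import *
im=cv2.imread("pics/w5.png"); cal=np.load("cal5.npy",allow_pickle=True).item()
hsv=cv2.cvtColor(im,cv2.COLOR_BGR2HSV); H,S,V=[hsv[:,:,i].astype(int) for i in range(3)]
for c in (cal,calibration("wrist")):
  for b in blobs((H>100)&(H<125)&(S>120)&(V>40),500):
    v,u=np.nonzero(b); P=(ray(c,np.c_[u,v],.026)*1000).astype(np.float32); print(cv2.minAreaRect(P))
  for b in blobs((V>140)&(S<50),300)[:1]: print("white",pca(c,b,.024)[0])
plan(470.5,17,60,106.4,step=30)
E
```

```text
((469.5742492675781, 16.027355194091797), (108.02911376953125, 25.536474227905273), 16.32935333251953)
white [432.59043775 162.15532864]
((472.8028869628906, 17.464662551879883), (108.08380126953125, 25.543704986572266), 16.389495849609375)
white [435.64823298 163.52010517]
t 9.95 tcp [508.4  11.8 145.9] d [-37.9   5.2 -85.9] yaw turn [ 0.  -0.7  0.7] j6 -92 F [ 0.8 -0.3  0.5] g 61.7
8.4,4,21.6,0,-0.003,0.003,
8.5,4,21.6,0,-0.003,0.003,
8.6,4,21.5,0,-0.003,0.003,
8.6,3.9,21.5,0,-0.003,0.003,
```

{"fn": "carry_out", "kwargs": {"commands": [8.5,4,21.5,0,-0.003,0.003,8.5,4,21.5,0,-0.003,0.003,8.5,4,21.5,0,-0.003,0.003,8.5,3.5,21.5,0,-0.003,0.003,0,0,0,0,0,0]}}

```text
time_s: 10.58
tcp_pos: [0.4738, 0.0204, 0.0568]
ee_rot: [[-0.959, -0.285, 0.002], [-0.285, 0.959, 0.0], [-0.002, -0.0, -1.0]]
wrist_force: [1.1, -0.2, 0.1]
gripper_width: 0.709
```

```bash
python3 -c "
from h import *
plan(469.6,16.2,7,106.4,step=15)"
```

```text
t 10.57 tcp [473.8  20.4  56.8] d [ -4.2  -4.2 -49.8] yaw turn [-0.   0.1  0.2] j6 -96 F [ 1.1 -0.2  0.1] g 61.7
1.3,-0.7,12.4,0,0,0.001,
1.3,-0.7,12.4,0,0,0.001,
1.3,-0.7,12.4,0,0,0.001,
1.3,-0.7,12.4,0,0,0.001,
```

{"fn": "carry_out", "kwargs": {"commands": [2,-1.2,16,0,0,0,2,-1.2,16,0,0,0,1,-0.5,11,0,0,0,0,0,5,0,0,0,0,0,0,0,0,0]}}

```text
time_s: 11.2
tcp_pos: [0.4772, 0.0193, 0.01]
ee_rot: [[-0.957, -0.289, 0.01], [-0.289, 0.957, 0.002], [-0.01, -0.001, -1.0]]
wrist_force: [0.1, 0.0, -0.3]
gripper_width: 0.712
```

```bash
python3 -c "
from h import *
plan(469.6,16.2,7,106.4,step=15)"
```

```text
t 11.2 tcp [477.2  19.3  10. ] d [-7.6 -3.1 -3. ] yaw turn [-0.1  0.6  0.4] j6 -95 F [ 0.1  0.  -0.3] g 61.9
8.3,-0.8,3,-0.001,0.01,0.007,
```

{"fn": "carry_out", "kwargs": {"commands": [8.3,-0.8,3,-0.001,0.01,0.007,0,0,0,0,0,0]}}

```text
time_s: 11.45
tcp_pos: [0.4695, 0.0162, 0.0074]
ee_rot: [[-0.959, -0.282, 0.001], [-0.282, 0.959, 0.0], [-0.001, -0.0, -1.0]]
wrist_force: [-0.0, 0.4, 0.1]
gripper_width: 0.713
```

```bash
python3 -c "
from h import *
plan(469.6,16.2,7,106.4,step=15)"
```

```text
t 11.45 tcp [469.5  16.2   7.4] d [ 0.1  0.  -0.4] yaw turn [-0.   0.1 -0. ] j6 -96 F [-0.   0.4  0.1] g 62.1
-0.1,0,0.4,0,0.001,-0.001,
```

{"fn": "carry_out", "kwargs": {"commands": [0,0,0,0,0,0,0,0,0,0,0,0,0,0,0,0,0,0,0,0,0,0,0,0,0,0,0,0,0,0], "grip": 16}}

```text
time_s: 12.08
tcp_pos: [0.4701, 0.0163, 0.0082]
ee_rot: [[-0.959, -0.282, 0.003], [-0.282, 0.959, 0.001], [-0.003, -0.0, -1.0]]
wrist_force: [0.2, 0.1, -0.0]
gripper_width: 0.297
```

{"fn": "carry_out", "kwargs": {"commands": [0,0,0,0,0,0,0,0,0,0,0,0]}}

```text
time_s: 12.32
tcp_pos: [0.4701, 0.0163, 0.0082]
ee_rot: [[-0.959, -0.282, 0.003], [-0.282, 0.959, 0.001], [-0.003, -0.0, -1.0]]
wrist_force: [0.5, -0.3, 1.2]
gripper_width: 0.297
```

Sleeve gripped at 25.8 mm. I'll lift it and carry it beyond its tray.

{"fn": "carry_out", "kwargs": {"commands": [0,0,-15,0,0,0,0,0,-35,0,0,0,0,0,-40,0,0,0,0,0,-30,0,0,0]}}

```text
time_s: 12.82
tcp_pos: [0.4668, 0.0153, 0.1279]
ee_rot: [[-0.96, -0.281, -0.007], [-0.281, 0.96, -0.002], [0.008, -0.0, -1.0]]
wrist_force: [0.7, 0.2, -1.8]
gripper_width: 0.294
```

```bash
python3 -c "
from h import *
plan(628,-359,155,114.6,step=55)"
```

```text
t 12.82 tcp [466.8  15.3 127.9] d [ 161.2 -374.3   27.1] yaw turn [ 0.  -0.4 -8.3] j6 -96 F [ 0.7  0.2 -1.8] g 25.5
-6.2,-50.6,-3.4,0,-0.001,-0.018,
-5.3,-50.7,-3.4,0,-0.001,-0.018,
-4.3,-50.8,-3.4,0,-0.001,-0.018,
-3.4,-50.8,-3.4,0,-0.001,-0.018,
-2.5,-50.9,-3.4,0,-0.001,-0.018,
-1.6,-50.9,-3.4,0,-0.001,-0.018,
-0.7,-50.9,-3.4,0,-0.001,-0.018,
0.2,-50.9,-3.4,0,-0.001,-0.018,
```

{"fn": "carry_out", "kwargs": {"commands": [-6,-50,-3.5,0,-0.001,-0.018,-5,-50,-3.5,0,-0.001,-0.018,-4,-50,-3.5,0,-0.001,-0.018,-3.5,-50,-3.5,0,-0.001,-0.018,-2.5,-50,-3.5,0,-0.001,-0.018]}}

```text
time_s: 13.45
tcp_pos: [0.5694, -0.2176, 0.148]
ee_rot: [[-0.927, -0.376, 0.002], [-0.376, 0.927, 0.002], [-0.003, 0.001, -1.0]]
wrist_force: [0.7, -0.4, -1.2]
gripper_width: 0.294
```

{"fn": "carry_out", "kwargs": {"commands": [-1.5,-50,-3.5,0,-0.001,-0.018,-0.5,-50,-3.5,0,-0.001,-0.018,0,-50,-3.5,0,-0.001,-0.018,0,0,0,0,0,0,0,0,0,0,0,0]}}

```text
time_s: 14.08
tcp_pos: [0.6297, -0.3616, 0.1525]
ee_rot: [[-0.906, -0.422, -0.002], [-0.422, 0.906, 0.008], [-0.002, 0.008, -1.0]]
wrist_force: [-0.3, -0.2, -0.2]
gripper_width: 0.299
```

```bash
python3 -c "
from h import *
plan(518.9,-409.5,70,114.6,step=50)
yel('w6')"
```

```text
t 14.07 tcp [ 629.7 -361.6  152.5] d [-110.8  -47.9  -82.5] yaw turn [0.5 0.1 0.4] j6 -48 F [-0.3 -0.2 -0.2] g 26.0
40.3,0.9,27.4,0.003,0.001,0.002,
40.2,0.9,27.5,0.003,0.001,0.002,
40.2,0.9,27.5,0.003,0.001,0.002,
yellow [ 529.  -406.2] 24.4 [106.1  37.4] [256.2  54.4] 4134
```

View pics/w6.png

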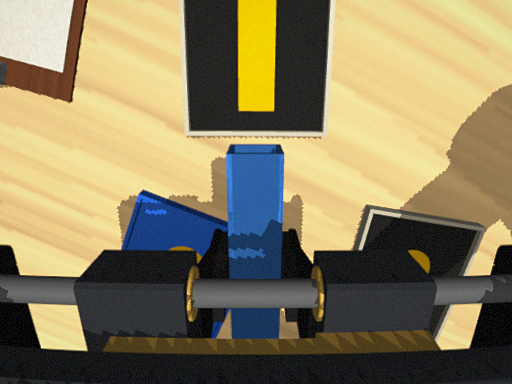

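```bash
python3 - <<'E'
from h import *
im=cv2.imread("pics/w6.png"); cal=calibration("wrist"); s=sense(); p=s['tcp_pos']*1000; print(p)
hsv=cv2.cvtColor(im,cv2.COLOR_BGR2HSV); H,S,V=[hsv[:,:,i].astype(int) for i in range(3)]
b=blobs((H>15)&(H<28)&(S>200)&(V>70),300)[0]
v,u=np.nonzero(b); P=ray(cal,np.c_[u,v],.008)*1000; (c,wh,a)=cv2.minAreaRect(P.astype(np.float32)); print(c,wh,a)
a=np.radians(24.5); e=np.array([np.cos(a),np.sin(a)]); n=np.array([-e[1],e[0]])
le=np.percentile(P@e,99.7); ln=(np.percentile(P@n,.5)+np.percentile(P@n,99.5))/2
print("centre",e*(le-58)+n*ln)
for uv in [(228,153),(283,153)]:
    q=ray(cal,[uv],p[2]/1000+.018)[0]*1000; print((np.array([*(q-p[:2]),0])@s['ee_rot']).round(1))
E
```

```text
[ 629.58477791 -361.42844738  152.53222829]
(530.462890625, -405.1490783691406) (92.38147735595703, 32.44718551635742) 24.539430618286133
centre [ 519.00850715 -410.51076978]
[ 55.8 -12.   -0.2]
[55.7 12.1  0. ]
```

{"fn": "carry_out", "kwargs": {"commands": [40,1,27.5,0.003,0.001,0.002,40,1,27.5,0.003,0.001,0.002,40,1,20,0.003,0.001,0.002,0,0,0,0,0,0]}}

```text
time_s: 14.62
tcp_pos: [0.5164, -0.4039, 0.0765]
ee_rot: [[-0.906, -0.424, -0.0], [-0.424, 0.906, -0.001], [0.001, -0.001, -1.0]]
wrist_force: [0.7, 0.4, -0.7]
gripper_width: 0.296
```

```bash
python3 -c "
from h import *
plan(519.3,-409.9,30,114.5,step=16)"
```

```text
t 14.62 tcp [ 516.4 -403.9   76.5] d [  2.9  -6.  -46.5] yaw turn [-0.  -0.   0.6] j6 -41 F [ 0.7  0.4 -0.7] g 25.8
0,-2.2,15.5,0,0,0.003,
-0.1,-2.2,15.5,0,0,0.003,
-0.1,-2.2,15.5,0,0,0.003,
```

{"fn": "carry_out", "kwargs": {"commands": [0,-2.2,16,0,0,0.003,0,-2.2,16,0,0,0.003,0,-2.2,14,0,0,0.003,0,0,0,0,0,0]}}

```text
time_s: 15.12
tcp_pos: [0.5225, -0.4081, 0.0285]
ee_rot: [[-0.908, -0.419, 0.002], [-0.419, 0.908, -0.002], [-0.001, -0.003, -1.0]]
wrist_force: [0.4, 0.8, -0.5]
gripper_width: 0.295
```

```bash
python3 -c "
from h import *
plan(519.3,-409.9,19,114.5,step=16)"
```

```text
t 15.12 tcp [ 522.5 -408.1   28.5] d [-3.2 -1.8 -9.5] yaw turn [-0.2  0.1  0.3] j6 -41 F [ 0.4  0.8 -0.5] g 25.6
3.7,-0.2,9.5,-0.003,0.001,0.005,
```

{"fn": "carry_out", "kwargs": {"commands": [3.7,-0.2,9,-0.003,0.001,0.005,0,0,0,0,0,0]}}

```text
time_s: 15.38
tcp_pos: [0.5197, -0.41, 0.0189]
ee_rot: [[-0.91, -0.415, 0.0], [-0.415, 0.91, 0.0], [-0.0, -0.0, -1.0]]
wrist_force: [-0.4, 0.1, -0.8]
gripper_width: 0.293
```

```bash
python3 -c "
from h import *
plan(519.3,-409.9,16.2,114.5,step=16)"
```

```text
t 15.38 tcp [ 519.7 -410.    18.9] d [-0.4  0.1 -2.7] yaw turn [-0.  0. -0.] j6 -41 F [-0.4  0.1 -0.8] g 25.5
0.3,0.3,2.7,0,0,0,
```

{"fn": "carry_out", "kwargs": {"commands": [0.3,0.3,2.2,0,0,0,0,0,1.5,0,0,0]}}

```text
time_s: 15.62
tcp_pos: [0.5194, -0.4101, 0.0162]
ee_rot: [[-0.91, -0.415, 0.001], [-0.415, 0.91, -0.0], [-0.001, -0.001, -1.0]]
wrist_force: [-2.4, 3.3, 5.1]
gripper_width: 0.295
```

{"fn": "carry_out", "kwargs": {"commands": [0,0,1.2,0,0,0]}}

```text
time_s: 15.75
tcp_pos: [0.5194, -0.4101, 0.0162]
ee_rot: [[-0.91, -0.415, 0.001], [-0.415, 0.91, -0.001], [-0.001, -0.001, -1.0]]
wrist_force: [-3.0, 2.0, 7.0]
gripper_width: 0.297
```

Contact made, so I'll release and retreat.

{"fn": "carry_out", "kwargs": {"commands": [0,0,0,0,0,0,0,0,0,0,0,0,0,0,0,0,0,0,0,0,0,0,0,0], "grip": 55}}

```text
time_s: 16.25
tcp_pos: [0.5206, -0.4108, 0.0168]
ee_rot: [[-0.91, -0.415, 0.004], [-0.415, 0.91, -0.003], [-0.003, -0.004, -1.0]]
wrist_force: [0.0, 0.2, -0.5]
gripper_width: 0.613
```

{"fn": "carry_out", "kwargs": {"commands": [0,0,-15,0,0,0,0,0,-35,0,0,0,-25,0,-50,0,0,0,-35,0,-50,0,0,0,0,0,0,0,0,0], "grip": 80}}

```text
time_s: 16.88
tcp_pos: [0.576, -0.3859, 0.1756]
ee_rot: [[-0.91, -0.415, 0.006], [-0.415, 0.91, -0.004], [-0.004, -0.007, -1.0]]
wrist_force: [-1.3, -0.5, -0.7]
gripper_width: 0.911
```

```bash
python3 -c "
from h import *
plan(470,163,150,97,step=57)
yel('w7')
cal=calibration('wrist')"
```

```text
t 16.88 tcp [ 576.  -385.9  175.6] d [-106.   548.9  -25.6] yaw turn [-0.3  0.3 17.5] j6 -45 F [-1.3 -0.5 -0.7] g 79.3
-13.1,54.4,2.3,-0.001,0.001,0.031,
-11.4,54.7,2.3,-0.001,0.001,0.031,
-9.8,55.1,2.3,-0.001,0.001,0.031,
-8.1,55.3,2.3,-0.001,0.001,0.031,
-6.4,55.5,2.4,-0.001,0.001,0.031,
-4.7,55.7,2.4,-0.001,0.001,0.031,
-3,55.8,2.4,-0.001,0.001,0.031,
-1.3,55.9,2.5,-0.001,0.001,0.031,
0.4,55.9,2.5,-0.001,0.001,0.031,
2.1,55.9,2.5,-0.001,0.001,0.031,
yellow [ 781.8 -387. ] 137.9 [53.5 41.3] [185.5 319.4] 896
```

View pics/w7.png

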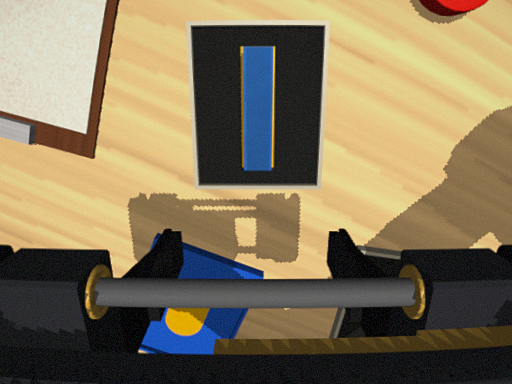

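The sleeve at (258,108) lies centred on its silhouette with an even yellow margin on both sides. Next is the wheel.

```bash
python3 -c "
from h import *
plan(471,182,150,114.5,step=60)"
```

```text
t 16.93 tcp [ 573.7 -385.4  172.8] d [-102.7  567.4  -22.8] yaw turn [-0.1  0.1 -0.1] j6 -45 F [ 0.3  0.1 -0.7] g 79.7
-14.1,55.9,2.2,0,0,0,
-14.1,55.9,2.2,0,0,0,
-14.1,55.9,2.2,0,0,0,
-14.1,55.9,2.2,0,0,0,
-14.1,55.9,2.2,0,0,0,
-14.1,55.9,2.2,0,0,0,
-14.1,55.9,2.2,0,0,0,
-14.2,55.9,2.3,0,0,0,
-14.2,55.9,2.3,0,0,0,
-14.2,55.9,2.3,0,0,0,
```

{"fn": "carry_out", "kwargs": {"commands": [-14,56,2,0,0,0,-14,56,2,0,0,0,-14,56,2,0,0,0,-14,56,2,0,0,0,-14,56,2,0,0,0]}}

```text
time_s: 17.55
tcp_pos: [0.5157, -0.0982, 0.1573]
ee_rot: [[-0.915, -0.404, -0.007], [-0.404, 0.915, 0.0], [0.007, 0.003, -1.0]]
wrist_force: [1.6, -0.4, 0.4]
gripper_width: 0.919
```

{"fn": "carry_out", "kwargs": {"commands": [-14,56,2,0,0,0,-14,56,2,0,0,0,-14,56,2,0,0,0,-14,56,2,0,0,0,-14,56,2,0,0,0]}}

```text
time_s: 18.18
tcp_pos: [0.4591, 0.1908, 0.1445]
ee_rot: [[-0.916, -0.4, -0.015], [-0.4, 0.916, -0.003], [0.015, 0.004, -1.0]]
wrist_force: [1.2, 0.2, 0.4]
gripper_width: 0.917
```

{"fn": "carry_out", "kwargs": {"commands": [0,0,0,0,0,0,0,0,0,0,0,0]}}

```text
time_s: 18.42
tcp_pos: [0.457, 0.1923, 0.143]
ee_rot: [[-0.914, -0.405, -0.018], [-0.405, 0.914, -0.005], [0.019, 0.003, -1.0]]
wrist_force: [0.5, -0.4, 0.3]
gripper_width: 0.917
```

```bash
cat >> h.py <<'E'
def grab(name):
    cal=calibration("wrist"); im=capture("wrist")[:,:,::-1].copy(); cv2.imwrite(f"pics/{name}.png",im)
    hsv=cv2.cvtColor(im,cv2.COLOR_BGR2HSV)
    return cal,im,[hsv[:,:,i].astype(int) for i in range(3)]
E
python3 - <<'E'
from h import *
plan(432,163,60,114.5,step=40)
cal,im,(H,S,V)=grab("w8")
for b in blobs((V>140)&(S<50),300):
    c,a,e,uv,n=pca(cal,b,.024); print("white",c,e,uv,n)
for b in blobs((H>3)&(H<17)&(S>180)&(V>70),300):
    c,a,e,uv,n=pca(cal,b,.024); print("orange",c,a,e,uv,n)
E
```

```text
t 18.43 tcp [457.  192.3 143. ] d [-25.  -29.3 -83. ] yaw turn [ 0.2 -1.1 -0.6] j6 -107 F [ 0.5 -0.4  0.3] g 79.8
11,-5.6,27.9,0.001,-0.006,-0.004,
11.2,-5.6,27.8,0.001,-0.006,-0.004,
11.4,-5.5,27.7,0.001,-0.006,-0.004,
white [432.22183951 162.79532841] [41.24218605 40.35239195] (np.float64(234.95758122743683), np.float64(148.5667870036101)) 1108
orange [332.76170206 280.34463935] 78.57019756161071 [82.84634832 47.29052362] (np.float64(409.91238507301244), np.float64(97.77609518658734)) 3698
```

View pics/w8.png

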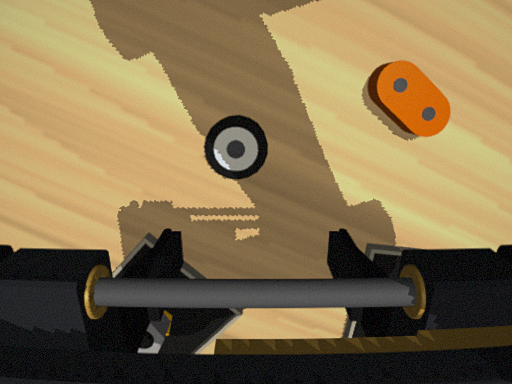

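The wheel hub at (235,149) gives (432.2, 162.8). The bumper's screws are at (400,85) and (429,114).

{"fn": "carry_out", "kwargs": {"commands": [11,-5.6,28,0.001,-0.006,-0.004,11,-5.6,28,0.001,-0.006,-0.004,11,-5.6,28,0.001,-0.006,-0.004,0,0,0,0,0,0]}}

```text
time_s: 18.98
tcp_pos: [0.4332, 0.1565, 0.0579]
ee_rot: [[-0.914, -0.407, 0.001], [-0.407, 0.914, -0.0], [-0.001, -0.0, -1.0]]
wrist_force: [0.2, 0.6, 0.9]
gripper_width: 0.918
```

```bash
python3 -c "
from h import *
plan(432.2,162.8,20,114.5,step=16)"
```

```text
t 18.98 tcp [433.2 156.5  57.9] d [ -1.    6.3 -37.9] yaw turn [-0.   0.  -0.5] j6 -106 F [0.2 0.6 0.9] g 79.8
-0.6,2.1,12.6,0,0,-0.003,
-0.6,2.1,12.6,0,0,-0.003,
-0.6,2,12.6,0,0,-0.003,
```

{"fn": "carry_out", "kwargs": {"commands": [0,2.1,15,0,0,-0.003,0,2.1,12,0,0,-0.003,0,2,8,0,0,-0.003,0,0,0,0,0,0]}}

```text
time_s: 19.48
tcp_pos: [0.4351, 0.1629, 0.0251]
ee_rot: [[-0.911, -0.413, 0.007], [-0.413, 0.911, 0.004], [-0.008, 0.001, -1.0]]
wrist_force: [2.2, 0.3, 0.2]
gripper_width: 0.919
```

```bash
python3 -c "
from h import *
plan(432.2,162.8,5,114.5,step=16)"
```

```text
t 19.48 tcp [435.1 162.9  25.1] d [ -2.9  -0.1 -20.1] yaw turn [ 0.   0.5 -0.1] j6 -107 F [2.2 0.3 0.2] g 79.9
1.4,0.5,10,0,0.004,-0.001,
1.4,0.6,10,0,0.004,-0.001,
```

{"fn": "carry_out", "kwargs": {"commands": [2,0.6,11,0,0.005,0,2,0.4,6,0,0.004,0,0,0,0,0,0,0]}}

```text
time_s: 19.85
tcp_pos: [0.4314, 0.1627, 0.0076]
ee_rot: [[-0.911, -0.413, -0.0], [-0.413, 0.911, 0.001], [-0.0, 0.001, -1.0]]
wrist_force: [-0.0, 0.4, 0.5]
gripper_width: 0.917
```

```bash
python3 -c "
from h import *
plan(432.2,162.8,5,114.5,step=16)"
```

```text
t 19.85 tcp [431.4 162.7   7.6] d [ 0.8  0.1 -2.6] yaw turn [ 0.   0.  -0.1] j6 -106 F [-0.   0.4  0.5] g 79.8
-0.8,-0.2,2.6,0.001,0,-0.002,
```

{"fn": "carry_out", "kwargs": {"commands": [-0.8,-0.2,2,0,0,0,0,0,0,0,0,0]}}

```text
time_s: 20.1
tcp_pos: [0.4324, 0.163, 0.0055]
ee_rot: [[-0.911, -0.413, 0.0], [-0.413, 0.911, 0.001], [-0.0, 0.001, -1.0]]
wrist_force: [-0.1, -0.4, 0.2]
gripper_width: 0.921
```

{"fn": "carry_out", "kwargs": {"commands": [0,0,0,0,0,0,0,0,0,0,0,0,0,0,0,0,0,0,0,0,0,0,0,0,0,0,0,0,0,0], "grip": 46}}

```text
time_s: 20.72
tcp_pos: [0.4326, 0.1632, 0.0059]
ee_rot: [[-0.911, -0.413, 0.001], [-0.413, 0.911, 0.002], [-0.001, 0.001, -1.0]]
wrist_force: [-0.2, -0.5, -0.7]
gripper_width: 0.637
```

{"fn": "carry_out", "kwargs": {"commands": [0,0,0,0,0,0]}}

```text
time_s: 20.85
tcp_pos: [0.4326, 0.1632, 0.0059]
ee_rot: [[-0.911, -0.413, 0.001], [-0.413, 0.911, 0.002], [-0.001, 0.001, -1.0]]
wrist_force: [-0.2, -0.7, -0.0]
gripper_width: 0.634
```

Wheel gripped at 55 mm. Lifting and moving to its tray.

{"fn": "carry_out", "kwargs": {"commands": [0,0,-15,0,0,0,0,0,-35,0,0,0,0,0,-40,0,0,0,0,0,-40,0,0,0]}}

```text
time_s: 21.35
tcp_pos: [0.4295, 0.1607, 0.1353]
ee_rot: [[-0.911, -0.412, -0.01], [-0.412, 0.911, -0.006], [0.011, -0.001, -1.0]]
wrist_force: [0.3, 0.9, -1.7]
gripper_width: 0.634
```

```bash
python3 -c "
from h import *
plan(583,436,150,114.5,step=55)"
```

```text
t 21.35 tcp [429.5 160.7 135.3] d [153.5 275.3  14.7] yaw turn [-0.1 -0.6 -0.2] j6 -106 F [ 0.3  0.9 -1.7] g 55.2
-42.2,31.3,-3,0,-0.002,0,
-42.2,31.2,-2.9,0,-0.002,0,
-42.2,31.2,-2.8,0,-0.002,0,
-42.2,31.2,-2.7,0,-0.002,0,
-42.3,31.2,-2.6,0,-0.002,0,
-42.3,31.2,-2.5,0,-0.002,0,
```

{"fn": "carry_out", "kwargs": {"commands": [-42,31,-3,0,-0.002,0,-42,31,-3,0,-0.002,0,-42,31,-3,0,-0.002,0,-42,31,-3,0,-0.002,0,-42,31,-3,0,-0.002,0]}}

```text
time_s: 21.98
tcp_pos: [0.5589, 0.3915, 0.1531]
ee_rot: [[-0.913, -0.409, 0.002], [-0.409, 0.913, 0.002], [-0.002, 0.001, -1.0]]
wrist_force: [1.0, 0.2, -1.9]
gripper_width: 0.637
```

{"fn": "carry_out", "kwargs": {"commands": [-42,31,-3,0,-0.002,0,0,0,0,0,0,0,0,0,0,0,0,0]}}

```text
time_s: 22.35
tcp_pos: [0.5846, 0.4401, 0.1513]
ee_rot: [[-0.912, -0.41, -0.001], [-0.41, 0.912, -0.001], [0.002, -0.001, -1.0]]
wrist_force: [0.4, -0.6, -1.5]
gripper_width: 0.631
```

```bash
python3 - <<'E'
from h import *
plan(528.2,410.9,60,114.5,step=50)
s=sense(); p=s['tcp_pos']*1000
cal=calibration('wrist'); yel('w9')
im=cv2.imread('pics/w9.png')
E
```

```text
t 22.35 tcp [584.6 440.1 151.3] d [-56.4 -29.2 -91.3] yaw turn [-0.  -0.1 -0.3] j6 -115 F [ 0.4 -0.6 -1.5] g 54.9
21.1,-1.2,30.5,0,-0.001,-0.002,
21.1,-1.1,30.5,0,-0.001,-0.002,
21.1,-1.1,30.4,0,-0.001,-0.002,
yellow [528.4 409.9] 50.4 [62.1 61.9] [250.2 109.7] 3781
```

View pics/w9.png

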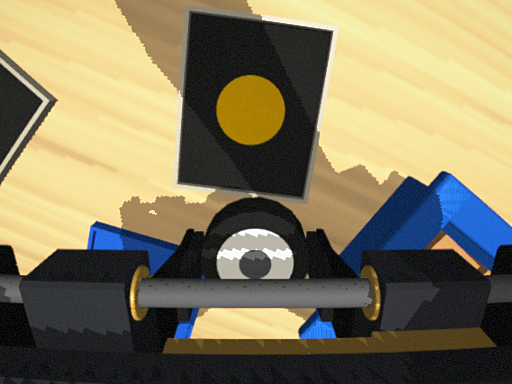

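```bash
python3 - <<'E'
from h import *
s=sense(); p=s['tcp_pos']*1000; cal=calibration('wrist')
for uv in [(255,264),(254.5,228),(217,261),(292,261)]:
    q=ray(cal,[uv],p[2]/1000+.018)[0]*1000; print(uv,(np.array([*(q-p[:2]),0])@s['ee_rot']).round(1))
plan(528.3,410.3,60,114.5,step=32)
E
```

```text
(255, 264) [ 0.6 -0.1  0. ]
(254.5, 228) [19.9 -0.3  0. ]
(217, 261) [  2.2 -18.7   0. ]
(292, 261) [ 2.2 18.  -0. ]
t 22.4 tcp [584.5 440.  151.2] d [-56.2 -29.7 -91.2] yaw turn [-0.  -0.1 -0.3] j6 -115 F [ 0.4  0.8 -2.6] g 55.3
15.8,-1,22.8,0,0,-0.001,
15.8,-1,22.8,0,0,-0.001,
15.8,-1,22.8,0,0,-0.001,
15.8,-0.9,22.8,0,0,-0.001,
```

{"fn": "carry_out", "kwargs": {"commands": [16,-1,23,0,0,-0.001,16,-1,23,0,0,-0.001,16,-1,23,0,0,-0.001,16,-1,23,0,0,-0.001,0,0,0,0,0,0]}}

```text
time_s: 23.02
tcp_pos: [0.5243, 0.4033, 0.0598]
ee_rot: [[-0.912, -0.41, -0.001], [-0.41, 0.912, -0.001], [0.001, -0.0, -1.0]]
wrist_force: [0.2, 0.1, -0.8]
gripper_width: 0.637
```

```bash
python3 -c "
from h import *
plan(528.5,410.4,25,114.5,step=16)"
```

```text
t 23.02 tcp [524.3 403.3  59.8] d [  4.2   7.1 -34.8] yaw turn [-0.  -0.1 -0.3] j6 -117 F [ 0.2  0.1 -0.8] g 55.5
-2.3,1.6,11.6,0,0,-0.002,
-2.3,1.6,11.6,0,0,-0.002,
-2.3,1.6,11.6,0,0,-0.002,
```

{"fn": "carry_out", "kwargs": {"commands": [-1.5,1.6,13,0,0,-0.002,-1.5,1.6,12,0,0,-0.002,-1,1,9,0,0,-0.002,0,0,0,0,0,0]}}

```text
time_s: 23.52
tcp_pos: [0.5292, 0.4106, 0.0267]
ee_rot: [[-0.91, -0.416, 0.004], [-0.416, 0.91, 0.004], [-0.005, 0.002, -1.0]]
wrist_force: [0.5, -0.6, -1.2]
gripper_width: 0.631
```

```bash
python3 -c "
from h import *
plan(528.5,410.4,17,114.5,step=16)"
```

```text
t 23.52 tcp [529.2 410.6  26.7] d [-0.7 -0.2 -9.7] yaw turn [0.1 0.3 0.1] j6 -117 F [ 0.5 -0.6 -1.2] g 54.9
0.8,0.1,9.7,0.002,0.005,0.001,
```

{"fn": "carry_out", "kwargs": {"commands": [0.8,0.1,9,0.002,0.005,0.001,0,0,0,0,0,0]}}

```text
time_s: 23.78
tcp_pos: [0.5287, 0.4106, 0.0171]
ee_rot: [[-0.91, -0.415, -0.0], [-0.415, 0.91, -0.0], [0.0, -0.0, -1.0]]
wrist_force: [0.9, 0.3, -0.7]
gripper_width: 0.631
```

```bash
python3 -c "
from h import *
plan(528.5,410.4,14,114.5,step=16)"
```

```text
t 23.77 tcp [528.7 410.6  17.1] d [-0.2 -0.2 -3.1] yaw turn [-0. -0. -0.] j6 -117 F [ 0.9  0.3 -0.7] g 54.9
0.3,-0.1,3.1,0,0,0,
```

{"fn": "carry_out", "kwargs": {"commands": [0.3,0,2.2,0,0,0,0,0,1.2,0,0,0]}}

```text
time_s: 24.02
tcp_pos: [0.5287, 0.4108, 0.014]
ee_rot: [[-0.91, -0.415, 0.001], [-0.415, 0.91, 0.0], [-0.001, 0.0, -1.0]]
wrist_force: [0.2, -0.1, -1.4]
gripper_width: 0.639
```

{"fn": "carry_out", "kwargs": {"commands": [0,0,1.2,0,0,0]}}

```text
time_s: 24.15
tcp_pos: [0.5287, 0.4108, 0.0139]
ee_rot: [[-0.91, -0.415, 0.001], [-0.415, 0.91, 0.0], [-0.001, -0.0, -1.0]]
wrist_force: [-2.5, -2.1, 8.0]
gripper_width: 0.633
```

Contact made. Releasing.

{"fn": "carry_out", "kwargs": {"commands": [0,0,0,0,0,0,0,0,0,0,0,0,0,0,0,0,0,0,0,0,0,0,0,0], "grip": 70}}

```text
time_s: 24.65
tcp_pos: [0.5296, 0.4117, 0.0149]
ee_rot: [[-0.91, -0.416, 0.003], [-0.416, 0.91, 0.002], [-0.004, 0.001, -1.0]]
wrist_force: [-0.5, -0.1, -0.1]
gripper_width: 0.799
```

{"fn": "carry_out", "kwargs": {"commands": [0,0,-15,0,0,0,0,0,-35,0,0,0,-25,0,-50,0,0,0,-35,0,-40,0,0,0,0,0,0,0,0,0]}}

```text
time_s: 25.28
tcp_pos: [0.5854, 0.4367, 0.1638]
ee_rot: [[-0.909, -0.416, 0.006], [-0.416, 0.909, 0.003], [-0.007, 0.0, -1.0]]
wrist_force: [-0.2, 0.2, -0.7]
gripper_width: 0.806
```

```bash
python3 - <<'E'
from h import *
cal,im,(H,S,V)=grab("w10")
for b in blobs((V>100)&(S<50),300):
    c,a,e,uv,n=pca(cal,b,.032); print("white",c,e,uv,n)
# bumper from w8 screws+orange is done in fresh view
plan(372,300,150,165,step=55)
E
```

```text
white [518.87079652 407.21935163] [229.84662046 194.20528116] (np.float64(256.30681399631675), np.float64(95.70460405156538)) 2715
white [610.07620022 223.47942561] [145.73514415  62.12495866] (np.float64(28.796739130434784), np.float64(108.8913043478261)) 920
white [528.38926496 410.23177508] [41.2170901  41.06101012] (np.float64(254.58231707317074), np.float64(110.3483231707317)) 1312
white [703.07120205 488.7908649 ] [346.7013026   24.42141687] (np.float64(253.64860845549182), np.float64(297.2619502868069)) 4707
t 25.32 tcp [583.4 435.7 161.6] d [-211.4 -135.7  -11.6] yaw turn [ -0.1   0.1 -50.4] j6 -115 F [-0.8 -0.5  0.2] g 70.1
41.5,-5.9,1.8,0,0,-0.147,
41.9,0.2,1.9,0,0,-0.147,
41.4,6.3,1.9,0,0,-0.147,
40,12.3,1.9,0,0,-0.147,
37.8,18,1.9,0,0,-0.147,
34.7,23.4,1.9,0,0,-0.147,
```

View pics/w10.png

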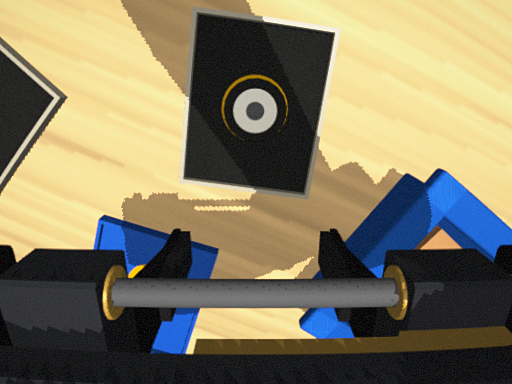

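The wheel hub at (255,110) gives (528.4, 410.2), on target. Next is the bumper.

```bash
python3 - <<'E'
from h import *
plan(346,330,150,166.5,step=55)
E
```

```text
t 25.32 tcp [583.4 435.7 161.6] d [-237.4 -105.7  -11.6] yaw turn [ -0.1   0.1 -51.9] j6 -115 F [-0.8 -0.5  0.2] g 70.1
43.3,0.5,1.8,0,0,-0.151,
42.8,7,1.9,0,0,-0.151,
41.2,13.3,1.9,0,0,-0.151,
38.7,19.4,1.9,0,0,-0.151,
35.4,25,1.9,0,0,-0.151,
31.2,30,1.9,0,0,-0.151,
```

{"fn": "carry_out", "kwargs": {"commands": [43,0.5,1.8,0,0,-0.151,42.5,7,1.9,0,0,-0.151,41,13,1.9,0,0,-0.151,38.5,19,1.9,0,0,-0.151,35,25,1.9,0,0,-0.151]}}

```text
time_s: 25.95
tcp_pos: [0.3781, 0.3388, 0.1455]
ee_rot: [[-0.356, -0.934, -0.008], [-0.934, 0.356, -0.009], [0.011, 0.004, -1.0]]
wrist_force: [-1.1, 1.3, 0.5]
gripper_width: 0.806
```

{"fn": "carry_out", "kwargs": {"commands": [31,30,1.9,0,0,-0.151,0,0,0,0,0,0,0,0,0,0,0,0]}}

```text
time_s: 26.32
tcp_pos: [0.3331, 0.3148, 0.1422]
ee_rot: [[-0.205, -0.979, -0.012], [-0.979, 0.205, -0.015], [0.017, 0.008, -1.0]]
wrist_force: [0.1, 1.1, 0.2]
gripper_width: 0.802
```

```bash
python3 - <<'E'
from h import *
cal,im,(H,S,V)=grab("w11")
for b in blobs((H>3)&(H<17)&(S>180)&(V>70),300):
    c,a,e,uv,n=pca(cal,b,.024); print("orange",c,a,e,uv,n)
    v,u=np.nonzero(b); P=(ray(cal,np.c_[u,v],.024)*1000).astype(np.float32); print(cv2.minAreaRect(P))
    u0,v0,u1,v1=u.min(),v.min(),u.max(),v.max()
    sub=np.zeros(H.shape,bool); sub[v0:v1,u0:u1]=(S<130)[v0:v1,u0:u1]
    h=cv2.morphologyEx(b.astype(np.uint8),cv2.MORPH_CLOSE,np.ones((25,25)))
    cs=[]
    for k in blobs(sub&(h>0)&(V<130),40):
        vv,uu=np.nonzero(k); q=ray(cal,[[uu.mean(),vv.mean()]],.024)[0]*1000; cs.append(q); print("screw",uu.mean(),vv.mean(),len(uu),q)
plan(332,284,60,166,step=40)
E
```

```text
orange [331.23291944 282.99190125] 73.9914767607247 [79.81172061 44.51488844] (np.float64(248.60930232558138), np.float64(151.9972093023256)) 3225
((331.46624755859375, 283.89691162109375), (75.25636291503906, 39.73778533935547), 74.70508575439453)
screw 249.93617021276594 133.2127659574468 141 [326.65638369 267.19416433]
screw 247.02272727272728 174.27272727272728 132 [336.65059018 301.57256039]
t 26.38 tcp [333.1 314.6 142. ] d [ -1.1 -30.6 -82. ] yaw turn [ 0.5 -1.   2.1] j6 -75 F [-0.4 -0.  -0.6] g 70.2
9.6,-2,27.5,0.003,-0.006,0.012,
9.7,-2,27.4,0.003,-0.006,0.012,
9.9,-2.1,27.4,0.003,-0.006,0.012,
```

View pics/w11.png

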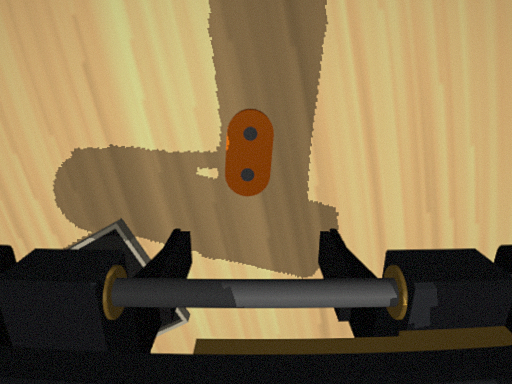

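The bumper is at (249,152). The screw midpoint gives (331.6, 284.3) with its long axis at about 74°. Descending.

```bash
python3 - <<'E'
from h import *
plan(331.6,284.3,60,164,step=32)
E
```

```text
t 26.38 tcp [333.1 314.6 142. ] d [ -1.5 -30.3 -82. ] yaw turn [ 0.5 -1.   4.1] j6 -75 F [-0.4 -0.  -0.6] g 70.2
9.5,-1.8,27.5,0.003,-0.006,0.024,
9.6,-2,27.4,0.003,-0.006,0.024,
9.8,-2.2,27.4,0.003,-0.006,0.024,
```

{"fn": "carry_out", "kwargs": {"commands": [9.5,-1.8,27,0.003,-0.006,0.024,9.6,-2,27,0.003,-0.006,0.024,9.8,-2,27,0.003,-0.006,0.024,0,0,0,0,0,0]}}

```text
time_s: 26.88
tcp_pos: [0.3344, 0.2859, 0.0588]
ee_rot: [[-0.282, -0.96, 0.002], [-0.96, 0.282, 0.002], [-0.002, -0.002, -1.0]]
wrist_force: [-1.1, 0.8, 0.1]
gripper_width: 0.805
```

```bash
python3 - <<'E'
from h import *
plan(331.6,284.3,24,164,step=16)
E
```

```text
t 26.88 tcp [334.4 285.9  58.8] d [ -2.8  -1.6 -34.8] yaw turn [-0.1  0.1 -0.4] j6 -78 F [-1.1  0.8  0.1] g 70.0
0.8,0.8,11.6,-0.001,0.001,-0.002,
0.8,0.8,11.6,-0.001,0.001,-0.002,
0.8,0.8,11.6,-0.001,0.001,-0.002,
```

{"fn": "carry_out", "kwargs": {"commands": [1.5,1.5,13,0,0,-0.002,1.5,1.5,12,0,0,-0.002,1.5,1.5,9,0,0,-0.002,0,0,0,0,0,0]}}

```text
time_s: 27.38
tcp_pos: [0.332, 0.2872, 0.0258]
ee_rot: [[-0.275, -0.962, 0.006], [-0.962, 0.275, 0.007], [-0.008, -0.004, -1.0]]
wrist_force: [-0.4, 0.2, -0.4]
gripper_width: 0.805
```

```bash
python3 - <<'E'
from h import *
plan(331.6,284.3,6,164,step=10)
E
```

```text
t 27.38 tcp [332.  287.2  25.8] d [ -0.4  -2.9 -19.8] yaw turn [-0.2  0.5  0.1] j6 -78 F [-0.4  0.2 -0.4] g 70.0
1.5,-0.2,9.9,-0.002,0.004,0,
1.5,-0.2,9.9,-0.002,0.004,0,
```

{"fn": "carry_out", "kwargs": {"commands": [2,0,11,-0.002,0.006,0,2,0,7,-0.002,0.004,0,0,0,0,0,0,0]}}

```text
time_s: 27.75
tcp_pos: [0.3313, 0.284, 0.0071]
ee_rot: [[-0.274, -0.962, 0.0], [-0.962, 0.274, -0.001], [0.001, -0.0, -1.0]]
wrist_force: [-0.2, 0.2, -0.0]
gripper_width: 0.805
```

```bash
python3 - <<'E'
from h import *
plan(331.6,284.3,6,164,step=10)
E
```

```text
t 27.75 tcp [331.3 284.    7.1] d [ 0.3  0.3 -1.1] yaw turn [-0.  -0.   0.1] j6 -78 F [-0.2  0.2 -0. ] g 70.0
-0.4,-0.2,1.1,0,-0.001,0.001,
```

{"fn": "carry_out", "kwargs": {"commands": [-0.4,-0.2,1,0,0,0,0,0,0,0,0,0,0,0,0,0,0,0,0,0,0,0,0,0,0,0,0,0,0,0], "grip": 30}}

```text
time_s: 28.38
tcp_pos: [0.3318, 0.2846, 0.0065]
ee_rot: [[-0.274, -0.962, 0.001], [-0.962, 0.274, 0.0], [-0.0, -0.001, -1.0]]
wrist_force: [-0.5, -0.1, -1.0]
gripper_width: 0.46
```

{"fn": "carry_out", "kwargs": {"commands": [0,0,0,0,0,0,0,0,0,0,0,0]}}

```text
time_s: 28.62
tcp_pos: [0.3318, 0.2846, 0.0065]
ee_rot: [[-0.274, -0.962, 0.001], [-0.962, 0.274, -0.0], [-0.0, -0.001, -1.0]]
wrist_force: [0.3, 0.8, -0.9]
gripper_width: 0.455
```

Bumper gripped at 40 mm. I'll lift it and carry it to the bumper tray.

{"fn": "carry_out", "kwargs": {"commands": [0,0,-15,0,0,0,0,0,-35,0,0,0,0,0,-40,0,0,0,0,0,-40,0,0,0]}}

```text
time_s: 29.12
tcp_pos: [0.3302, 0.282, 0.1367]
ee_rot: [[-0.275, -0.961, -0.005], [-0.961, 0.275, -0.009], [0.01, 0.002, -1.0]]
wrist_force: [1.0, -0.0, -1.8]
gripper_width: 0.452
```

```bash
python3 - <<'E'
from h import *
plan(741,-140,150,104.9,step=55)
E
```

```text
t 29.12 tcp [330.2 282.  136.7] d [ 410.8 -422.    13.3] yaw turn [-0.2 -0.6 59.1] j6 -78 F [ 1.  -0.  -1.8] g 39.4
26.6,-46.5,-1,0,-0.001,0.094,
22.2,-48.7,-1.1,0,-0.001,0.094,
17.5,-50.6,-1.1,0,-0.001,0.094,
12.7,-52,-1.1,0,-0.001,0.094,
7.7,-53,-1.2,0,-0.001,0.094,
2.7,-53.5,-1.2,0,-0.001,0.094,
-2.3,-53.5,-1.2,0,-0.001,0.094,
-7.3,-53,-1.2,0,-0.001,0.094,
-12.2,-52.1,-1.2,0,-0.001,0.094,
-17.1,-50.8,-1.2,0,-0.001,0.094,
-21.7,-48.9,-1.2,0,-0.001,0.094,
```

{"fn": "carry_out", "kwargs": {"commands": [26.5,-46.5,-1,0,-0.001,0.094,22,-48.5,-1,0,-0.001,0.094,17.5,-50.5,-1,0,-0.001,0.094,12.5,-52,-1,0,-0.001,0.094,7.5,-53,-1,0,-0.001,0.094]}}

```text
time_s: 29.75
tcp_pos: [0.5215, 0.0903, 0.1467]
ee_rot: [[-0.684, -0.73, 0.005], [-0.73, 0.684, 0.005], [-0.007, -0.0, -1.0]]
wrist_force: [1.1, 0.7, 0.5]
gripper_width: 0.458
```

```bash
python3 - <<'E'
from h import *
plan(741,-140,150,104.9,step=55)
E
```

```text
t 29.75 tcp [521.5  90.3 146.7] d [ 219.5 -230.3    3.3] yaw turn [ 0.1  0.4 32. ] j6 -70 F [1.1 0.7 0.5] g 39.9
3,-52.9,-0.6,0,0.001,0.093,
-1.9,-53,-0.5,0,0.001,0.093,
-6.9,-52.6,-0.5,0,0.001,0.093,
-11.7,-51.7,-0.5,0,0.001,0.093,
-16.5,-50.4,-0.5,0,0.001,0.093,
-21.1,-48.7,-0.5,0,0.001,0.093,
```

{"fn": "carry_out", "kwargs": {"commands": [3,-53,-0.5,0,0.001,0.093,-2,-53,-0.5,0,0.001,0.093,-7,-52.5,-0.5,0,0.001,0.093,-11.5,-51.5,-0.5,0,0.001,0.093,-16.5,-50.5,-0.5,0,0.001,0.093]}}

```text
time_s: 30.38
tcp_pos: [0.707, -0.11, 0.1467]
ee_rot: [[-0.944, -0.33, -0.003], [-0.33, 0.944, 0.003], [0.002, 0.004, -1.0]]
wrist_force: [0.9, 0.1, -1.6]
gripper_width: 0.454
```

{"fn": "carry_out", "kwargs": {"commands": [-21,-48.5,-0.5,0,0.001,0.093,0,0,0,0,0,0,0,0,0,0,0,0]}}

```text
time_s: 30.75
tcp_pos: [0.7436, -0.1535, 0.142]
ee_rot: [[-0.972, -0.233, -0.01], [-0.233, 0.973, 0.003], [0.009, 0.005, -1.0]]
wrist_force: [0.4, 0.6, -0.5]
gripper_width: 0.458
```

```bash
python3 - <<'E'
from h import *
plan(669,-159.6,60,104.9,step=32)
cal=calibration('wrist'); s=sense(); p=s['tcp_pos']*1000
yel('w12')
im=cv2.imread('pics/w12.png')
hsv=cv2.cvtColor(im,cv2.COLOR_BGR2HSV); H,S,V=[hsv[:,:,i].astype(int) for i in range(3)]
for b in blobs((H>15)&(H<28)&(S>200)&(V>70),300):
    v,u=np.nonzero(b); P=(ray(cal,np.c_[u,v],.008)*1000).astype(np.float32); print(cv2.minAreaRect(P))
np.save("cal12.npy",cal); np.save("s12.npy",s)
E
```

```text
t 30.75 tcp [ 743.6 -153.5  142. ] d [-74.6  -6.1 -82. ] yaw turn [ 0.3 -0.5 -1.4] j6 -77 F [ 0.4  0.6 -0.5] g 39.9
18.3,2.7,20.7,0.001,-0.002,-0.006,
18.4,2.9,20.6,0.001,-0.002,-0.006,
18.4,3,20.6,0.001,-0.002,-0.006,
18.4,3.2,20.5,0.001,-0.002,-0.006,
yellow [ 668.6 -161.1] 14.9 [85.5 50. ] [265.8  98.1] 4533
yellow [ 765.7 -381.8] 1.7 [85.7 33.7] [ 13.5 149.7] 2218
yellow [ 773.2 -146.6] 104.4 [81.  39.9] [254.1 211.9] 1988
yellow [ 822.1 -140.8] 102.8 [81.6 10.7] [248.5 257.6] 420
((669.5454711914062, -161.03121948242188), (81.5678482055664, 46.049705505371094), 15.009513854980469)
((766.6439208984375, -380.67156982421875), (79.81925964355469, 30.194637298583984), 0.9772800207138062)
((771.9716796875, -146.62435913085938), (37.797821044921875, 76.75467681884766), 13.27914047241211)
((821.6165161132812, -138.90130615234375), (12.425472259521484, 69.55028533935547), 13.296045303344727)
```

View pics/w12.png

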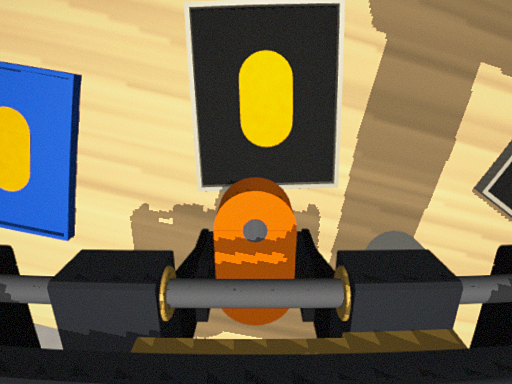

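The correct dark-insert bumper tray is at (266,98), centre about (669.4, -160.6), axis 15°. The blue decoy is on the left. I'll check how the bumper sits in the jaws.

```bash
python3 - <<'E'
from h import *
cal=np.load("cal12.npy",allow_pickle=True).item(); s=np.load("s12.npy",allow_pickle=True).item(); p=s['tcp_pos']*1000
for uv in [(255,231),(255,191),(215,235),(296,235)]:
    q=ray(cal,[uv],p[2]/1000+.0175)[0]*1000; print(uv,(np.array([*(q-p[:2]),0])@s['ee_rot']).round(1))
plan(669.4,-160.6,60,105,step=32)
E
```

```text
(255, 231) [17.9 -0.1  0.2]
(255, 191) [37.8 -0.1  0.3]
(215, 235) [ 15.9 -19.2   0. ]
(296, 235) [15.7 19.5  0.2]
t 30.8 tcp [ 743.4 -153.4  141.9] d [-74.   -7.2 -81.9] yaw turn [ 0.3 -0.5 -1.5] j6 -77 F [ 0.3  0.6 -1.6] g 39.8
18.2,2.4,20.7,0.001,-0.002,-0.007,
18.3,2.6,20.6,0.001,-0.002,-0.007,
18.3,2.7,20.6,0.001,-0.002,-0.007,
18.3,2.9,20.5,0.001,-0.002,-0.007,
```

Bumper is centred in the jaws, with the end at 37.8 mm against an expected 38. Lowering.

{"fn": "carry_out", "kwargs": {"commands": [18.3,2.5,20.5,0.001,-0.002,-0.007,18.3,2.5,20.5,0.001,-0.002,-0.007,18.3,2.7,20.5,0.001,-0.002,-0.007,18.3,2.9,20,0.001,-0.002,-0.007,0,0,0,0,0,0]}}

```text
time_s: 31.42
tcp_pos: [0.6648, -0.1547, 0.062]
ee_rot: [[-0.963, -0.27, 0.001], [-0.27, 0.963, 0.002], [-0.002, 0.001, -1.0]]
wrist_force: [0.2, -0.3, -0.6]
gripper_width: 0.455
```

```bash
python3 - <<'E'
from h import *
plan(669.4,-160.6,26,105,step=12)
E
```

```text
t 31.43 tcp [ 664.8 -154.7   62. ] d [  4.6  -5.9 -36. ] yaw turn [0.1 0.1 0.7] j6 -75 F [ 0.2 -0.3 -0.6] g 39.6
-0.7,-1.7,9,0,0,0.003,
-0.7,-1.7,9,0,0,0.003,
-0.7,-1.7,9,0,0,0.003,
-0.7,-1.7,9,0,0,0.003,
```

{"fn": "carry_out", "kwargs": {"commands": [-0.7,-1.7,10,0,0,0.003,-0.7,-1.7,9,0,0,0.003,-0.5,-1.7,9,0,0,0.003,-0.3,-1,7,0,0,0.003,0,0,0,0,0,0]}}

```text
time_s: 32.05
tcp_pos: [0.6729, -0.1592, 0.0275]
ee_rot: [[-0.966, -0.26, 0.008], [-0.26, 0.966, 0.001], [-0.008, -0.001, -1.0]]
wrist_force: [-0.1, -0.0, -0.9]
gripper_width: 0.46
```

```bash
python3 - <<'E'
from h import *
plan(669.4,-160.6,17.5,105,step=12)
E
```

```text
t 32.05 tcp [ 672.9 -159.2   27.5] d [ -3.5  -1.4 -10. ] yaw turn [-0.1  0.4  0.1] j6 -75 F [-0.1 -0.  -0.9] g 40.0
3.8,-0.5,10,-0.001,0.008,0.001,
```

{"fn": "carry_out", "kwargs": {"commands": [3.8,-0.5,9,-0.001,0.008,0.001,0,0,0,0,0,0]}}

```text
time_s: 32.3
tcp_pos: [0.6692, -0.1608, 0.0178]
ee_rot: [[-0.966, -0.259, -0.001], [-0.259, 0.966, -0.0], [0.001, -0.0, -1.0]]
wrist_force: [-0.2, -0.4, -1.3]
gripper_width: 0.456
```

```bash
python3 - <<'E'
from h import *
plan(669.4,-160.6,14.5,105,step=12)
E
```

```text
t 32.3 tcp [ 669.2 -160.8   17.8] d [ 0.2  0.2 -3.3] yaw turn [-0.  -0.1  0. ] j6 -75 F [-0.2 -0.4 -1.3] g 39.6
-0.3,0.2,3.3,0,-0.001,0,
```

{"fn": "carry_out", "kwargs": {"commands": [-0.3,0.2,2.3,0,0,0,0,0,1.3,0,0,0]}}

```text
time_s: 32.55
tcp_pos: [0.6696, -0.1606, 0.0146]
ee_rot: [[-0.966, -0.259, -0.0], [-0.259, 0.966, -0.0], [0.0, -0.0, -1.0]]
wrist_force: [-2.5, 0.6, 2.2]
gripper_width: 0.456
```

{"fn": "carry_out", "kwargs": {"commands": [0,0,1.2,0,0,0]}}

```text
time_s: 32.67
tcp_pos: [0.6697, -0.1606, 0.0145]
ee_rot: [[-0.966, -0.259, -0.0], [-0.259, 0.966, -0.001], [0.0, -0.001, -1.0]]
wrist_force: [-3.3, 2.2, 7.6]
gripper_width: 0.454
```

{"fn": "carry_out", "kwargs": {"commands": [0,0,0,0,0,0,0,0,0,0,0,0,0,0,0,0,0,0,0,0,0,0,0,0], "grip": 62}}

```text
time_s: 33.17
tcp_pos: [0.6707, -0.1607, 0.0152]
ee_rot: [[-0.966, -0.26, 0.003], [-0.26, 0.966, -0.001], [-0.002, -0.002, -1.0]]
wrist_force: [-0.3, -1.3, 0.0]
gripper_width: 0.702
```

{"fn": "carry_out", "kwargs": {"commands": [0,0,-15,0,0,0,0,0,-35,0,0,0,-25,0,-45,0,0,0,-35,0,-40,0,0,0,0,0,0,0,0,0]}}

```text
time_s: 33.8
tcp_pos: [0.7299, -0.1453, 0.1588]
ee_rot: [[-0.966, -0.26, 0.005], [-0.26, 0.966, -0.002], [-0.004, -0.003, -1.0]]
wrist_force: [-0.1, 0.0, -0.4]
gripper_width: 0.713
```

```bash
python3 - <<'E'
from h import *
cal,im,(H,S,V)=grab("w13")
for b in blobs((H>3)&(H<17)&(S>180)&(V>70),300):
    v,u=np.nonzero(b); P=(ray(cal,np.c_[u,v],.032)*1000).astype(np.float32); print(cv2.minAreaRect(P),u.mean(),v.mean())
    h=cv2.morphologyEx(b.astype(np.uint8),cv2.MORPH_CLOSE,np.ones((25,25)))
    for k in blobs((h>0)&(S<130),40):
        vv,uu=np.nonzero(k); print("screw",uu.mean(),vv.mean(),len(uu),ray(cal,[[uu.mean(),vv.mean()]],.032)[0]*1000)
t=capture("top")[:,:,::-1]; cv2.imwrite("pics/top3.png",t)
sc=capture("scene")[:,:,::-1]; cv2.imwrite("pics/scene3.png",sc)
E
```

```text
((670.5286865234375, -160.754150390625), (74.83600616455078, 40.10141372680664), 15.026827812194824) 256.0887629839471 112.21687126219705
screw 256.2484076433121 90.50955414012739 157 [ 652.53313631 -165.381907  ]
screw 256.1438848920863 133.07194244604315 139 [ 687.06189448 -156.19920756]
```

View pics/w13.png

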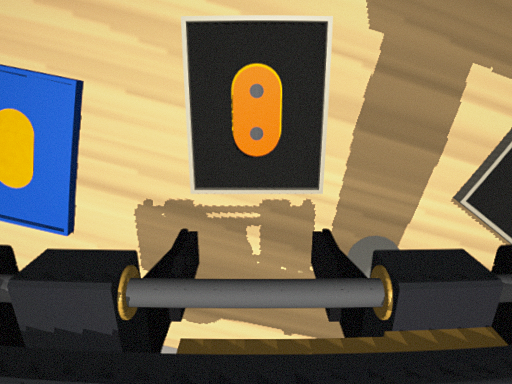

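View pics/scene3.png

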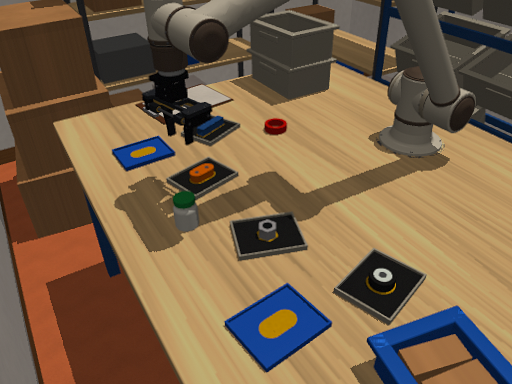

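View pics/top3.png

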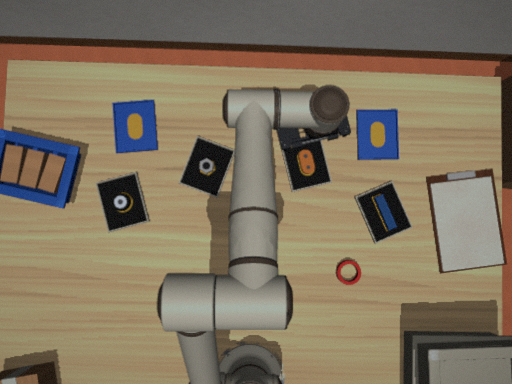

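All four parts are on their silhouettes: bumper (306,162), nut (207,166), wheel (122,202) and sleeve (384,212). Last, I'll check the sleeve numerically and compare tape and jar with the first pictures.

```bash
python3 - <<'E'
from h import *
tc=calibration("top")
def ms(f):
    im=cv2.imread(f); h=cv2.cvtColor(im,cv2.COLOR_BGR2HSV); return [h[:,:,i].astype(int) for i in range(3)]
H,S,V=ms("pics/top3.png")
for b in blobs((H>100)&(H<125)&(S>120),60):
    v,u=np.nonzero(b)
    if 370<u.mean()<400 and v.mean()>190:
        P=(ray(tc,np.c_[u,v],.034)*1000).astype(np.float32); print("sleeve",cv2.minAreaRect(P))
for f in ("scene0","scene3","top0","top3"):
    H,S,V=ms(f"pics/{f}.png")
    for nm,m in (("red",((H<4)|(H>175))&(S>150)),("green",(H>50)&(H<80)&(S>100))):
        for b in blobs(m,60):
            v,u=np.nonzero(b)
            if len(u)<1500: print(f,nm,u.mean().round(2),v.mean().round(2),len(u))
w=cv2.imread("pics/w7.png")
s=sense(); print(s['time_s'],s['tcp_pos'],s['wrist_force'],s['joint_velocities'].round(1))
E
```

```text
sleeve ((517.5469360351562, -409.44989013671875), (111.234619140625, 32.37352752685547), 26.030134201049805)
scene0 red 275.16 126.0 264
scene0 green 183.82 199.06 314
scene3 red 275.1 125.95 267
scene3 green 183.8 199.25 309
top0 red 348.34 272.09 207
top0 green 255.08 117.85 226
top3 red 348.52 272.15 217
33.95 [ 0.72492594 -0.14550614  0.15278075] [ 0.06593277 -0.18279578 -0.51436184] [-0.3  0.8 -1.7 -0.   0.1  0. ]
```

{"fn": "carry_out", "kwargs": {"commands": [0,0,0,0,0,0,0,0,0,0,0,0,0,0,0,0,0,0,0,0,0,0,0,0]}}

```text
time_s: 34.45
tcp_pos: [0.7217, -0.1461, 0.1491]
ee_rot: [[-0.966, -0.257, -0.015], [-0.257, 0.967, 0.0], [0.014, 0.004, -1.0]]
wrist_force: [-0.8, -0.4, 0.6]
gripper_width: 0.713
```

```bash
python3 -c "
from station import *
print(finish_job())"
```

```text
the job is handed in; nothing more can be done
None
```

All four spares are on their own yellow silhouettes, flat, released and the same side up. The job was handed in at about 34.5 s.

| Part | Distance from silhouette centre | Lie along silhouette |
|---|---|---|
| Nut | within about 1 mm | turn does not matter |
| Wheel | within about 1 mm | turn does not matter |
| Bumper | within about 1 mm | axis 14.9° against 15.0° |
| Sleeve | about 1.5 mm | wrist view showed an even yellow margin along both long sides |

- **Disagreement on the sleeve:** the last top view read its axis as 26.0° against 24.5°. I put that down to its visible side face being in the mask (it read 32 mm wide, not 26), and did not check it further.
- **Tape and jar:** both moved less than 0.3 px in the scene camera between the first and last pictures. The arm hid the jar in the final top view, so the jar was checked only in the scene view.
- **Forces:** the highest I read was about 17 N, when the nut was set down.

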